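Inspect a sample tube against the fold-up viewing panel

TASK

Get the tall tube ready for a glass inspection: first raise the viewer's hinged panel by its knob to about 100 degrees from shut (a little past upright) and leave it standing there. Then draw the tallest of the three capped tubes straight out of the rack, tilt it about 45 degrees from vertical with its cap end uppermost, and finish while holding it still in the gripper, raised over the viewer's base in front of the panel and touching nothing else. Leave the other tubes and everything else on the bench where they stand.

Things in the scene. Friction and masses are not known exactly. Their poses are not given: they have to be found in the camera images.
- viewer: Inspection viewer: a grey box-like base 145 (x) x 250 (y) x 43 mm high, fixed to the bench, with a flat hinged panel folded down over it. Origin: centre of the base's underside on the bench; x points away from the front (knob side) to the hinge side, y along the hinge, z up. Seen from the robot the hinge is at the far edge.
- panel (a joint): Angle of the viewer's panel, rad: 0 shut (flat on the base), growing as its front edge is raised up and over towards the hinge side; 1.57 is upright, stop at 2.6. The hinge is stiff: the panel stays at any angle where it is left (about 2 to 5 N at the knob moves it). It starts partly open, 0.03 to 0.5 rad. The panel is 135 mm from hinge to front edge, 230 mm wide, 8 mm thick, grey outside, half white and half black inside.
- panel_hinge (a point): Point on the panel's hinge axis, midway along it: 65 mm along the viewer's +x and 49 mm above the bench. The hinge axis is the viewer's y axis.
- panel_knob (a point): Centre of the white knob: a cylinder 22 mm across, 30 mm long along the hinge (viewer's y), on an 8 mm steel stem out from the middle of the panel's front edge, in the panel's plane; knob centre 35 mm from that edge, 170 mm from the hinge axis (at angle a: 170*cos(a) mm to viewer -x of it, 170*sin(a) mm above). Pinched from above by its flat ends it turns in the grip, so the hand can stay pointing down.
- rack: White rack block 60 (x) x 172 (y) x 75 mm high, fixed to the bench, with three upright round holes of 22 mm in a row along its y, 56 mm apart, 60 mm deep. Origin: centre of its underside; z up.
- tube: The tall tube: amber glass, 20 mm diameter, 140 mm long including its white cap (24 mm diameter, top 22 mm), about 40 g, standing cap up in one of the rack's holes (any of the three). Origin: centre of its foot, which stands 15 mm above the bench in the rack; its z axis runs from foot to cap. Its upper 80 mm stand out above the rack.
- tube_mid (a point): Middle of the tall tube's length, on its axis, 70 mm from the foot.
- tube_foot (a point): Centre of the tall tube's foot (closed lower end).
- short_tube_a: Shorter tube of the same kind, 105 mm long, in another hole of the rack; top 45 mm above the rack. Origin at its foot. Leave alone.
- short_tube_b: Second shorter tube, 105 mm long, in the remaining hole. Origin at its foot. Leave alone.
- amber_bottle: Amber bottle, 72 mm diameter, 170 mm tall, close behind viewer and rack. Origin: centre of underside. Leave alone.
- wash_bottle: White wash bottle with bent spout, 72 mm diameter, 200 mm tall, close behind viewer and rack. Origin: centre of underside. Leave alone.
- beaker: Clear beaker, 72 mm diameter, 90 mm tall, close behind viewer and rack. Origin: centre of underside. Leave alone.
- flask: Green conical flask, 84 mm diameter, 124 mm tall, at the robot's left. Origin: centre of underside. Leave alone.
- jar: White jar, 60 mm diameter, 75 mm tall, at the robot's right. Origin: centre of underside. Leave alone.
- vial: Small amber vial, 26 mm diameter, 45 mm tall, in the middle in front of viewer and rack. Origin: centre of underside. Leave alone.
There are look-alikes about, which are no part of the job. What is shaped like the rack but pink is not meant. What is shaped like the tube but purple is not meant.

How it is judged:
By the outcome, as a careful person would: the job done as asked, in the order asked, and still so for the second after the job is handed in, while the arm keeps its last pose, push and grip.
It also fails if it takes over 58 s, if anything falls off the work surface, if the arm or the gripper's body presses on something with over 40 N, if the wrist force passes 120 N, or if a joint passes its speed limit or range.

ROBOT

A 6-joint arm with a two-finger parallel gripper is mounted at the origin on the work surface. World frame = base frame: x ahead of the robot, y to its left, z up, the work surface at z = 0. Lengths are in mm, angles in rad, forces in N, time in s.
With the tool pointing down it reaches from about 350 to 775 mm from the base axis. Payload 7.3 kg.
Tool frame: the origin (TCP) lies midway between the tips of the shut fingers; the grasp point (between the pads) lies 19 mm behind it; x points along the fingers, z is the direction in which the jaws open and shut, and the axes are right-handed (so a half turn about x gives the same grasp; the last joint's range is limited). The gripper opens to 92 mm and grips with 3 to 60 N. Pads are 19 mm wide; open, the fingers measure 130 mm over their backs; the gripper's body (75 mm by 190 mm) begins 47 mm behind the grasp point.
Start: joints at [-1.335, 0.342, 1.524, -0, 1.275, -0.146], TCP at [195.634, -487.209, 226.741] pointing down, gripper open.
Joint ranges: [-2.53, 2.53], [-0.77, 2.02], [0.04, 2.7], [-1, 4.14], [0.28, 2.66], [-3.11, 3.11]. Speed limits (rad/s): [2.57, 2.57, 3.14, 3.14, 3.14, 3.14].

INTERFACE

Orientations are given as [roll, pitch, yaw] about the fixed x, y, z axes, in that order (R = Rz(yaw) Ry(pitch) Rx(roll)).
In Python, from plant import monitor, optics, close_job gives the robot as it stands.
- The arm moves only by the tool send_rows, never from a script. Its argument "commands" is a list that holds one entry, the list of rows, each a list of 5 numbers: the shift along the tool's x, y, z in m, then the turn about the tool's x in degrees, then the finger opening in m, from 0 to 0.0918. A call has 1 to 10 rows; each row shifts and turns the pose as measured when the row begins, along the tool's axes as they then stand; what a row does not reach is not made up. A row lasts 1/12 s, in which the tool goes at most 41.7 mm and 7.16 degrees, less where a joint would pass 70% of its speed; a pose out of reach is approached as far as the arm can. A call with a gripper value outside its range is refused whole. The fingers move at their own pace and stop on an object; the grip force is fixed at half the most. Time passes only in rows, so rows that do not move let the fingers close. It gives the time, the measured TCP pose, the force and the opening at its end, in the units of the state.
- monitor.get_obs(): the state, without advancing time (a new reading comes with each control period).
- optics.capture(name): name is "side" or "top" or "wrist"; returns a dict with "color" (384x512x3 uint8, blue, green, red), "camera_matrix" (3x3 intrinsics, pixels), "camera_from_world" (4x4, takes a point from world to camera coordinates); the wrist camera has in their place "T_tool_cam" (4x4, takes a point from camera to tool coordinates, whose origin is the TCP and whose axes are the tool frame's). Camera axes: x right, y down, z forward; pixel columns grow to the right and rows downward; lengths in mm; the calibration is good to about 2 mm. A picture is of the moment at which its call begins: read the wrist's pose just before it. There is no depth.
- close_job(): hands the job in, once; it reports no verdict.
The state is a dict: "time": time; "joint_positions": joint angles; "dq": joint speeds; "tau": joint torques, N m; "tool_pos": TCP position; "tcp_rot": TCP orientation; "contact_force": force on the tool from outside, world axes, zero at the start; "moment": the same for the moment, N m; "grip_width": finger opening in mm.
Only numpy, scipy, OpenCV 4.12 (cv2) and the standard library are available. Lean on these libraries where they do the work, as an engineer would, in place of code of your own. Each camera call takes 0.05 s, during which the arm holds its last target.

## Working session

There is one attempt and no reset: what is moved stays moved. The work goes in short steps, Python scripts to look and compute and a tool call to move; the robot and the scene stay as the last step left them, time stands still between calls to the robot, and variables do not carry over. Pictures are saved under pics/ and viewed, and the job is handed in when it is done.

Besides the shell and the picture viewer there is one more tool, called after "Call:" as name([rows], argument=value, ...), one row to a line, values as JSON. send_rows: Moves the arm, as the interface text tells. Its arguments: {"type":"object","properties":{"commands":{"type":"array","items":{"type":"array","items":{"type":"array","items":{"type":"number"}}}}},"required":["commands"]}

```bash
ls; mkdir -p pics
python3 - <<'E'
from plant import monitor, optics
import cv2, numpy as np
print(monitor.get_obs())
for n in ["side","top","wrist"]:
    d=optics.capture(n); cv2.imwrite(f"pics/{n}0.png",d["color"])
    print(n,d["camera_matrix"],{k:np.round(v,3) for k,v in d.items() if k in("camera_from_world","T_tool_cam")})
E
```

```text
pics
{'time': 0.0, 'joint_positions': array([-1.33500066e+00,  3.42717242e-01,  1.52502738e+00, -2.66667568e-06,
        1.27537785e+00, -1.46030710e-01]), 'dq': array([-0.00056969,  0.00021901,  0.00019869, -0.00031296,  0.00126782,
        0.0011062 ]), 'tau': array([ 4.66926358e-04, -4.31242526e+01, -2.44216150e+01,  7.18640070e-02,
        5.60111320e-02, -1.38967848e-04]), 'tool_pos': array([ 195.5324302 , -486.79145915,  226.04418284]), 'tcp_rot': array([2.99722878, 1.5692665 , 1.80825961]), 'contact_force': array([0.32142736, 0.3178769 , 0.15484673]), 'moment': array([-0.00059672,  0.01138984, -0.02346059]), 'grip_width': 92.22150680672524}
side [[395.41776569   0.         250.191996  ]
 [  0.         395.41776569 189.9901822 ]
 [  0.           0.           1.        ]] {'camera_from_world': array([[ 8.930000e-01, -4.500000e-01,  2.000000e-03, -5.009660e+02],
       [-2.950000e-01, -5.890000e-01, -7.520000e-01,  2.319370e+02],
       [ 3.400000e-01,  6.710000e-01, -6.590000e-01,  1.013482e+03],
       [ 0.000000e+00,  0.000000e+00,  0.000000e+00,  1.000000e+00]])}
top [[372.59168354   0.         252.71780799]
 [  0.         372.59168354 188.52494269]
 [  0.           0.           1.        ]] {'camera_from_world': array([[-2.700000e-02, -9.990000e-01, -2.100000e-02,  3.014500e+01],
       [-9.800000e-01,  3.000000e-02, -1.960000e-01,  5.675070e+02],
       [ 1.970000e-01,  1.500000e-02, -9.800000e-01,  1.066817e+03],
       [ 0.000000e+00,  0.000000e+00,  0.000000e+00,  1.000000e+00]])}
wrist [[328.02609993   0.         257.38778671]
 [  0.         328.02609993 190.24413167]
 [  0.           0.           1.        ]] {'T_tool_cam': array([[-1.0000e-03, -2.6100e-01,  9.6500e-01, -1.5808e+02],
       [-0.0000e+00, -9.6500e-01, -2.6100e-01,  6.9446e+01],
       [ 1.0000e+00, -0.0000e+00,  1.0000e-03, -1.7070e+00],
       [ 0.0000e+00,  0.0000e+00,  0.0000e+00,  1.0000e+00]])}
```

View pics/side0.png

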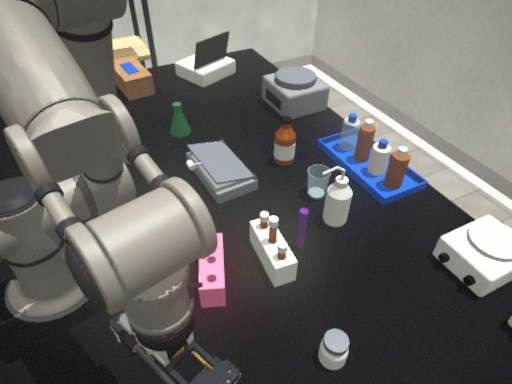

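View pics/top0.png

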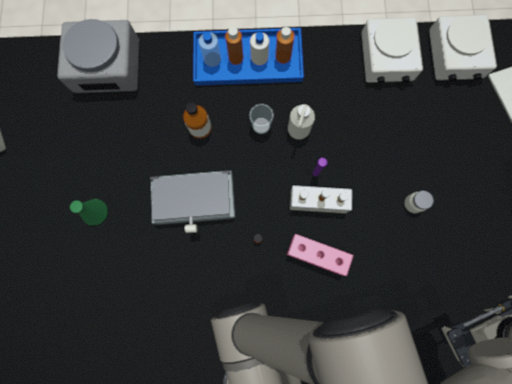

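View pics/wrist0.png

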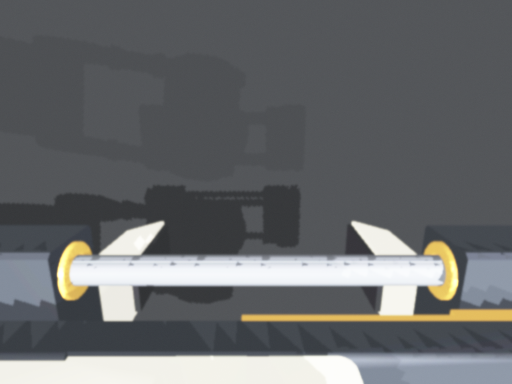

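The top view shows the viewer around (192,198) with its knob at (191,229), the white rack at (321,200), the pink decoy rack at (320,254) and a purple tube at (320,166). In the side view, the tallest amber tube is in the middle hole, cap at about (273,222).

```bash
cat > h.py <<'E'
from plant import monitor, optics
import cv2, numpy as np
from scipy.spatial.transform import Rotation as Ro
def cap(n,save=None):
    o=monitor.get_obs(); d=optics.capture(n)
    if "T_tool_cam" in d:
        T=np.eye(4);T[:3,:3]=Ro.from_euler("xyz",o["tcp_rot"]).as_matrix();T[:3,3]=o["tool_pos"]
        M=np.linalg.inv(T@d["T_tool_cam"])
    else: M=d["camera_from_world"]
    if save: cv2.imwrite(f"pics/{save}.png",d["color"])
    return d["color"],d["camera_matrix"],M
def ray(K,M,p):
    v=M[:3,:3].T@np.linalg.inv(K)@[p[0],p[1],1.]; c=-M[:3,:3].T@M[:3,3]; return c,v/np.linalg.norm(v)
def onz(K,M,p,z):
    c,v=ray(K,M,p); return c+v*(z-c[2])/v[2]
def tri(rs):
    A=sum(np.eye(3)-np.outer(v,v) for c,v in rs); b=sum((np.eye(3)-np.outer(v,v))@c for c,v in rs); return np.linalg.solve(A,b)
def proj(K,M,X):
    q=K@(M[:3,:3]@np.asarray(X,float)+M[:3,3]); return q[:2]/q[2]
def st():
    o=monitor.get_obs(); print(round(o["time"],2),np.round(o["tool_pos"],1),np.round(o["tcp_rot"],3),"F",np.round(o["contact_force"],1),"w",round(o["grip_width"],1),"q",np.round(o["joint_positions"],2))
    print(np.round(Ro.from_euler("xyz",o["tcp_rot"]).as_matrix(),3))
def zoom(im,x0,y0,x1,y1,s,name):
    cv2.imwrite(f"pics/{name}.png",cv2.resize(im[y0:y1,x0:x1],None,fx=s,fy=s,interpolation=cv2.INTER_CUBIC))
E
python3 - <<'E'
import cv2; from h import zoom
t=cv2.imread("pics/top0.png");s=cv2.imread("pics/side0.png")
zoom(t,140,90,360,290,3.5,"tz"); zoom(s,170,120,360,310,3.1,"sz")
E
```

```text
(no output)
```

View pics/tz.png

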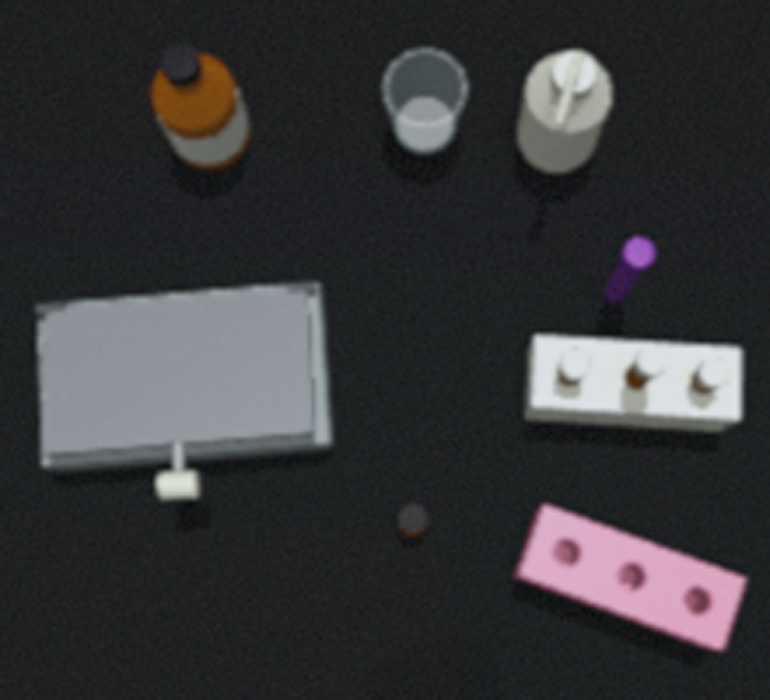

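View pics/sz.png

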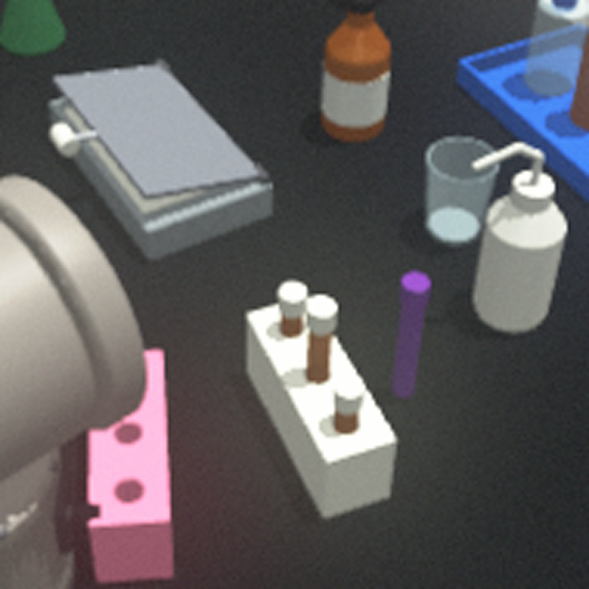

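Run:
```python
from h import *
T=cap("top");S=cap("side")
def cen(im,x0,y0,x1,y1,thr):
    g=im[y0:y1,x0:x1].min(axis=2); m=(g>thr).astype(np.uint8)
    n,l,s,c=cv2.connectedComponentsWithStats(m); i=1+np.argmax(s[1:,4]); return c[i]+[x0,y0],s[i]
kt,a=cen(T[0],180,221,202,238,150); ks,b=cen(S[0],183,155,201,176,150)
print(kt,a,ks,b)
K=tri([ray(*T[1:],kt),ray(*S[1:],ks)]);print("knob",K,proj(*T[1:],K),proj(*S[1:],K))
z=lambda p:np.array(p)/3.5+[140,90]-[0.36,0.36]
zs=lambda p:np.array(p)/3.1+[170,120]-[0.34,0.34]
# viewer base: top face corners at z=43
for p in [(38,310),(318,285),(330,443),(43,466)]: print("view",onz(*T[1:],z(p),43)[:2])
for p in [(532,336),(742,347),(739,425),(528,418)]: print("rack top",onz(*T[1:],z(p),75)[:2])
for p in [(249,318),(336,462),(394,440)]: print("rack side",onz(*S[1:],zs(p),75)[:2])
for n,p,q,h in [("tall",(644,362),(322,303),155),("a",(573,360),(293,288),120),("b",(713,370),(348,390),120)]:
    print(n,onz(*T[1:],z(p),h),onz(*S[1:],zs(q),h),tri([ray(*T[1:],z(p)),ray(*S[1:],zs(q))]))
print("purple",tri([ray(*T[1:],z((640,252))),ray(*S[1:],zs((416,283)))]))
print("wash",onz(*T[1:],z((557,135)),0),"wash top",onz(*T[1:],z((575,72)),180))
print("vial",onz(*T[1:],z((413,520)),45))
print("pink",onz(*T[1:],z((540,506)),75),onz(*T[1:],z((745,578)),75))
```

```text
[190.16455696 227.4556962 ] [ 5  0 11 11 79] [192.32926829 161.97560976] [ 3  0 15 13 82]
knob [454.36214108 194.94847994  93.49440133] [190.31975181 226.83132334] [191.74909855 162.07365613]
view [613.04405484 328.59485044]
view [627.86323777  81.06693698]
view [487.62944031  72.83791289]
view [474.97653823 320.49380715]
rack top [ 569.58789334 -101.98699114]
rack top [ 554.66086622 -277.95971167]
rack top [ 488.67077995 -270.27915703]
rack top [499.74516438 -95.34770567]
rack side [ 507.6980038  -104.22175068]
rack side [ 498.23185141 -272.91786039]
rack side [ 549.78654912 -274.80198113]
tall [ 529.78020791 -180.76806403  155.        ] [ 531.59179106 -184.63594603  155.        ] [ 531.7313805  -181.8186023   151.88286069]
a [ 539.54063779 -129.97232066  120.        ] [ 536.81502567 -128.48273577  120.        ] [ 537.93828444 -129.39033613  120.83783174]
b [ 527.92024891 -241.84674165  120.        ] [ 521.57113588 -246.39251507  120.        ] [ 526.77753655 -242.41261174  114.07463774]
purple [ 621.62588017 -185.70087659  139.10619738]
wash [ 775.7133634  -141.16863322    0.        ] wash top [ 761.39658467 -136.6543947   180.        ]
vial [419.73744967   3.39915497  45.        ]
pink [ 426.30706087 -101.81164619   75.        ] [ 363.35640287 -265.33994016   75.        ]
```

```bash
cat >> h.py <<'E'
def to(target,jawyaw=None):
    """print shift in tool axes to target, and turn about tool x so jaw (z) axis has world yaw jawyaw (mod 180)"""
    o=monitor.get_obs(); R=Ro.from_euler("xyz",o["tcp_rot"]).as_matrix()
    print("shift mm tool",np.round(R.T@(np.asarray(target,float)-o["tool_pos"]),1))
    if jawyaw is not None:
        cur=np.degrees(np.arctan2(R[1,2],R[0,2])); d=(jawyaw-cur+90)%180-90
        print("jaw yaw now",round(cur,2),"turn about x by",round(-d,2),"(tool x down) ; shift after turn",end=" ")
        R2=R@Ro.from_euler("x",-d,degrees=True).as_matrix(); print(np.round(R2.T@(np.asarray(target,float)-o["tool_pos"]),1))
E
python3 - <<'E'
from h import *
st(); to([454,195,200],93.2)
E
```

```text
0.25 [ 195.6 -487.   226.4] [3.006 1.57  1.817] F [ 0.1  0.6 -0.1] w 92.2 q [-1.34  0.34  1.52 -0.    1.28 -0.15]
[[-0.     0.928  0.373]
 [ 0.001  0.373 -0.928]
 [-1.     0.    -0.001]]
shift mm tool [  26.8  493.9 -536.6]
jaw yaw now -68.12 turn about x by 18.68 (tool x down) ; shift after turn [  26.8  296.1 -666.5]
```

Call:
send_rows([
  [[0,0.028,-0.028,6.2,0.0918],[0,0.026,-0.03,6.2,0.0918],[0,0.024,-0.032,6.2,0.0918],[0,0.018,-0.036,0,0.0918],[0,0.018,-0.036,0,0.0918],[0,0.018,-0.036,0,0.0918],[0,0.018,-0.036,0,0.0918],[0,0.018,-0.036,0,0.0918],[0,0.018,-0.036,0,0.0918],[0,0.018,-0.036,0,0.0918]],
])

```text
time: 1.08
tool_pos: [364.0, -115.6, 224.3]
tcp_rot: [0.487, 1.569, -1.056]
contact_force: [1.3, 0.0, -0.2]
grip_width: 91.8
```

Run:
```python
from h import *
st(); to([454,195,170],93.2)
```

```text
1.08 [ 364.  -115.6  224.3] [ 0.487  1.569 -1.056] F [ 1.3  0.  -0.2] w 91.8 q [-0.51  0.08  1.88 -0.    1.19  1.04]
[[ 0.001  1.     0.027]
 [-0.002  0.027 -1.   ]
 [-1.     0.001  0.002]]
shift mm tool [  53.9   98.3 -308.1]
jaw yaw now -88.45 turn about x by -1.65 (tool x down) ; shift after turn [  53.9  107.2 -305.2]
```

Call:
send_rows([
  [[0.002,0.012,-0.036,-1.6,0.0918],[0.002,0.012,-0.036,0,0.0918],[0.002,0.012,-0.036,0,0.0918],[0.002,0.012,-0.036,0,0.0918],[0.002,0.012,-0.036,0,0.0918],[0.002,0.012,-0.036,0,0.0918],[0,0.012,-0.036,0,0.0918],[0,0.012,-0.036,0,0.0918],[0,0.006,-0.015,0,0.0918],[0,0,0,0,0.0918]],
])

```text
time: 1.92
tool_pos: [452.1, 216.1, 212.0]
tcp_rot: [1.359, 1.564, -0.148]
contact_force: [-1.5, -0.8, -0.1]
grip_width: 91.8
```

Run:
```python
from h import *
st(); to([454,195,170],93.2)
W=cap("wrist","w1"); print(proj(*W[1:],[454.4,195,93.5]))
```

```text
1.92 [452.1 216.1 212. ] [ 1.359  1.564 -0.148] F [-1.5 -0.8 -0.1] w 91.8 q [ 0.29  0.31  1.62 -0.    1.21  1.8 ]
[[ 0.007  0.998  0.064]
 [-0.001  0.064 -0.998]
 [-1.     0.007  0.001]]
shift mm tool [42.1  0.3 21.1]
jaw yaw now -86.33 turn about x by 0.47 (tool x down) ; shift after turn [42.1  0.4 21.1]
[283.10193433 183.67082426]
```

View pics/w1.png

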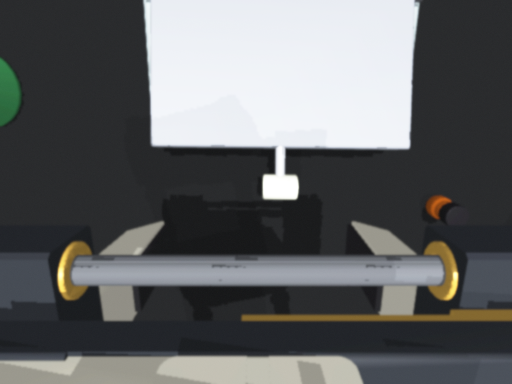

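The knob's at (280,187) in the wrist view, within 3 px of the prediction, and the vial is at (440,210). I'll refine the knob position, then descend.

Run:
```python
from h import *
W=cap("wrist");T=cap("top");S=cap("side")
k=tri([ray(*W[1:],(280.5,186.5)),ray(*T[1:],(190.3,228)),ray(*S[1:],(192,163.5))]); print(k)
for m in (W,T,S): print(proj(*m[1:],k))
E0=[onz(*W[1:],p,85) for p in ((152,146),(410,150))]; d=E0[0]-E0[1]; print(E0,np.degrees(np.arctan2(d[1],d[0])),np.linalg.norm(d))
to([k[0],k[1],k[2]-19],None)
```

```text
[451.97582778 195.06104334  89.06686275]
[281.036331   184.40758247]
[190.56004653 227.80951047]
[191.15301964 163.38913108]
[array([478.16798231, 309.32186002,  85.        ]), array([488.89073543,  84.88300266,  85.        ])] 92.73527368013939 224.69485558252856
shift mm tool [142.2  -1.2  16.5]
```

Call:
send_rows([
  [[0.035,0,0.008,0.9,0.0918],[0.035,0,0.008,0,0.0918],[0.035,0,0,0,0.0918],[0.02,0,0,0,0.0918],[0.01,0,0,0,0.0918],[0,0,0,0,0.0918]],
])

```text
time: 2.62
tool_pos: [455.0, 186.3, 76.6]
tcp_rot: [1.424, 1.556, -0.116]
contact_force: [-0.4, -1.0, -0.8]
grip_width: 92.1
```

Run:
```python
from h import *
st(); to([453,195,71],92.8)
W=cap("wrist","w2")
```

```text
2.62 [455.  186.3  76.6] [ 1.424  1.556 -0.116] F [-0.4 -1.  -0.8] w 92.1 q [ 0.24  0.46  1.82 -0.01  0.85  1.78]
[[ 0.014  0.999  0.031]
 [-0.002  0.031 -1.   ]
 [-1.     0.014  0.002]]
shift mm tool [ 5.5 -1.8 -8.8]
jaw yaw now -88.21 turn about x by -1.01 (tool x down) ; shift after turn [ 5.5 -1.7 -8.8]
```

View pics/w2.png

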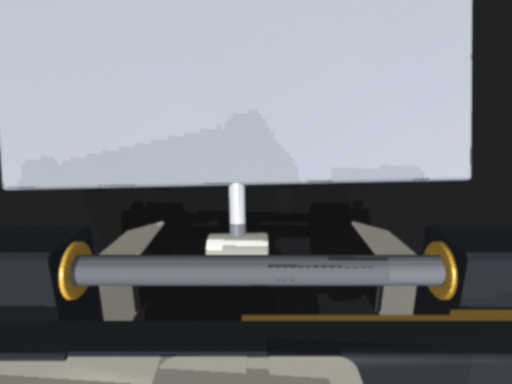

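The knob at (237,245) is left of the jaw centre (257), which agrees with the computed -9 mm along tool z. I'll correct that and close.

Call:
send_rows([
  [[0.003,-0.001,-0.005,-0.7,0.0918],[0.002,-0.001,-0.004,0,0.0918],[0,0,0,0,0.03],[0,0,0,0,0.02],[0,0,0,0,0.02],[0,0,0,0,0.02],[0,0,0,0,0.02],[0,0,0,0,0.02],[0,0,0,0,0.02]],
])

```text
time: 3.42
tool_pos: [456.4, 195.6, 78.0]
tcp_rot: [1.565, 1.545, 0.037]
contact_force: [0.4, -0.5, -0.2]
grip_width: 49.7
```

Run:
```python
from h import *
st()
W=cap("wrist","w3")
```

```text
3.42 [456.4 195.6  78. ] [1.565 1.545 0.037] F [ 0.4 -0.5 -0.2] w 49.7 q [ 0.25  0.46  1.82 -0.01  0.84  1.79]
[[ 0.026  0.999  0.043]
 [ 0.001  0.043 -0.999]
 [-1.     0.026  0.   ]]
```

View pics/w3.png

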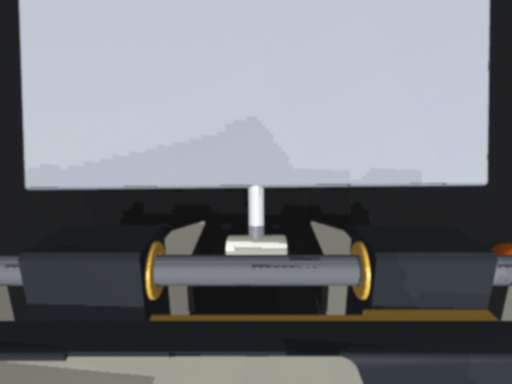

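Call:
send_rows([
  [[0.004,-0.002,0,0,0.04],[0.004,-0.002,0,0,0.04],[0.001,0,0,0,0.02],[0,0,0,0,0.02],[0,0,0,0,0.02],[0,0,0,0,0.02],[0,0,0,0,0.02]],
])

```text
time: 4.05
tool_pos: [452.0, 196.0, 67.6]
tcp_rot: [1.591, 1.545, 0.063]
contact_force: [-0.0, 0.4, 0.6]
grip_width: 29.5
```

Run:
```python
from h import *
st()
W=cap("wrist","w4")
```

```text
4.05 [452.  196.   67.6] [1.591 1.545 0.063] F [-0.   0.4  0.6] w 29.5 q [ 0.26  0.47  1.84 -0.01  0.81  1.79]
[[ 0.026  0.999  0.043]
 [ 0.002  0.043 -0.999]
 [-1.     0.026 -0.001]]
```

View pics/w4.png

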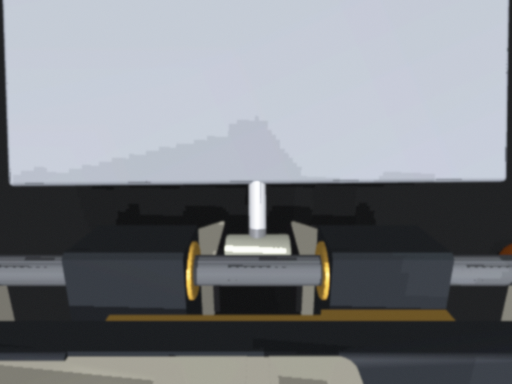

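The grip's at 29.5 mm, so it's on the 30 mm knob. I'll raise it along the arc.

Call:
send_rows([
  [[-0.016,0.005,0,0,0.02],[-0.0155,0.007,0,0,0.02],[-0.015,0.0085,0,0,0.02],[-0.014,0.01,0,0,0.02],[-0.013,0.011,0,0,0.02],[-0.0115,0.0125,0,0,0.02]],
])

```text
time: 4.6
tool_pos: [493.8, 198.1, 147.8]
tcp_rot: [-1.335, 1.566, -2.862]
contact_force: [-6.0, 1.4, -2.9]
grip_width: 30.0
```

```bash
cat >> h.py <<'E'
HX,HZ=616.5,49
def ang():
    o=monitor.get_obs(); R=Ro.from_euler("xyz",o["tcp_rot"]).as_matrix(); g=o["tool_pos"]-19*R[:,0]
    dx=(HX-g[0])/np.cos(.045); dz=g[2]-HZ; print("grasp",np.round(g,1),"angle deg",round(np.degrees(np.arctan2(dz,dx)),1),"r",round(np.hypot(dx,dz),1))
E
python3 - <<'E'
from h import *
st();ang()
E
```

```text
4.6 [493.8 198.1 147.8] [-1.335  1.566 -2.862] F [-6.   1.4 -2.9] w 30.0 q [ 0.24  0.43  1.62 -0.    1.1   1.76]
[[-0.005  0.999  0.044]
 [-0.001  0.044 -0.999]
 [-1.    -0.005  0.001]]
grasp [493.8 198.2 166.8] angle deg 43.8 r 170.2
```

Call:
send_rows([
  [[-0.0117,0.0124,0,0,0.02],[-0.0104,0.0135,0,0,0.02],[-0.009,0.0144,0,0,0.02],[-0.0075,0.0153,0,0,0.02],[-0.006,0.016,0,0,0.02],[-0.004,0.016,0,0,0.02]],
])

```text
time: 5.1
tool_pos: [569.3, 202.1, 193.6]
tcp_rot: [-1.504, 1.526, -3.03]
contact_force: [-8.8, -0.9, 10.1]
grip_width: 29.3
```

Run:
```python
from h import *
st();ang()
```

```text
5.1 [569.3 202.1 193.6] [-1.504  1.526 -3.03 ] F [-8.8 -0.9 10.1] w 29.3 q [0.21 0.54 1.3  0.   1.34 1.74]
[[-0.044  0.998  0.046]
 [-0.005  0.045 -0.999]
 [-0.999 -0.044  0.003]]
grasp [570.2 202.2 212.6] angle deg 74.2 r 170.0
```

Call:
send_rows([
  [[-0.0045,0.0165,0,0,0.02],[-0.0028,0.0165,0,0,0.02],[-0.0011,0.0165,0,0,0.02],[0.0005,0.014,0,0,0.02],[0,0,0,0,0.02]],
])

```text
time: 5.52
tool_pos: [630.9, 205.4, 200.3]
tcp_rot: [-1.532, 1.512, -3.057]
contact_force: [2.5, 0.7, -1.4]
grip_width: 29.5
```

Run:
```python
from h import *
st();ang()
```

```text
5.52 [630.9 205.4 200.3] [-1.532  1.512 -3.057] F [ 2.5  0.7 -1.4] w 29.5 q [0.2  0.66 1.07 0.01 1.47 1.72]
[[-0.058  0.997  0.046]
 [-0.005  0.046 -0.999]
 [-0.998 -0.058  0.002]]
grasp [632.  205.5 219.2] angle deg 95.2 r 171.0
```

Call:
send_rows([
  [[0.001,0.008,0,0,0.02],[0.001,0.007,0,0,0.02],[0,0,0,0,0.02]],
])

```text
time: 5.77
tool_pos: [645.0, 206.1, 198.7]
tcp_rot: [-1.54, 1.509, -3.066]
contact_force: [1.9, 1.5, 0.8]
grip_width: 29.9
```

Run:
```python
from h import *
st();ang();S=cap("side");T=cap("top");zoom(S[0],150,90,350,290,3,"s5");zoom(T[0],140,90,360,290,3,"t5")
```

```text
5.77 [645.  206.1 198.7] [-1.54   1.509 -3.066] F [1.9 1.5 0.8] w 29.9 q [0.19 0.69 1.02 0.01 1.5  1.72]
[[-0.061  0.997  0.046]
 [-0.005  0.045 -0.999]
 [-0.998 -0.061  0.002]]
grasp [646.2 206.2 217.6] angle deg 100.0 r 171.2
```

View pics/s5.png

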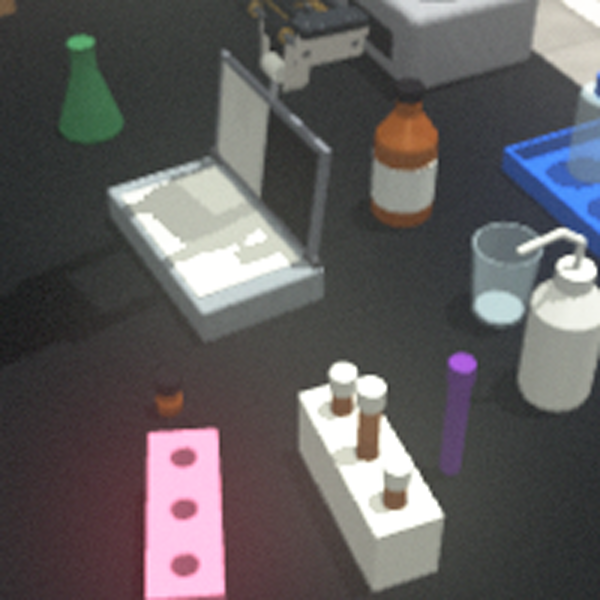

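View pics/t5.png

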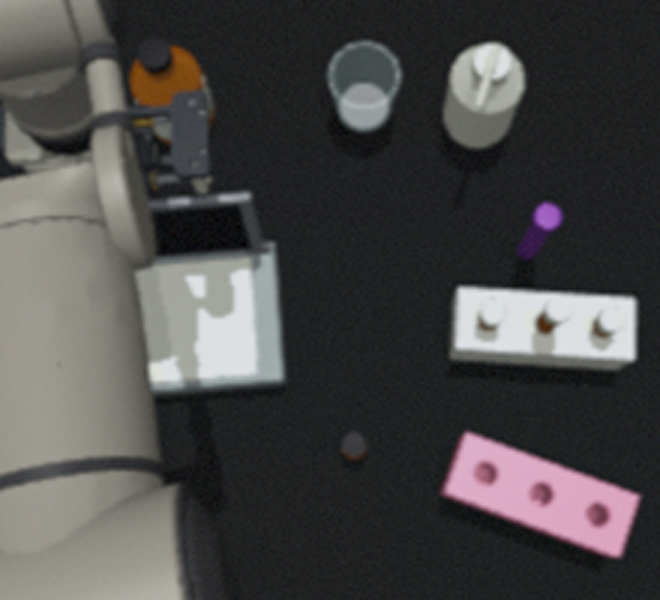

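The panel stands just past upright with the knob gripped at (275,65). Next I'll release it and rise.

Call:
send_rows([
  [[0,0,0,0,0.06],[0,0,0,0,0.06],[0,0,0,0,0.06],[0,0,0,0,0.06],[0,0,0,0,0.06],[-0.02,0,0,0,0.06],[-0.03,0,0,0,0.06],[-0.03,0,0,0,0.06],[-0.03,0,0,0,0.06]],
])

```text
time: 6.62
tool_pos: [646.6, 205.0, 301.6]
tcp_rot: [-1.483, 1.487, -3.009]
contact_force: [0.8, 0.6, -0.2]
grip_width: 60.1
```

Run:
```python
from h import *
st();S=cap("side");zoom(S[0],150,90,350,290,3,"s6")
```

```text
6.62 [646.6 205.  301.6] [-1.483  1.487 -3.009] F [ 0.8  0.6 -0.2] w 60.1 q [0.19 0.68 0.77 0.01 1.78 1.72]
[[-0.083  0.996  0.045]
 [-0.011  0.044 -0.999]
 [-0.997 -0.083  0.007]]
```

View pics/s6.png

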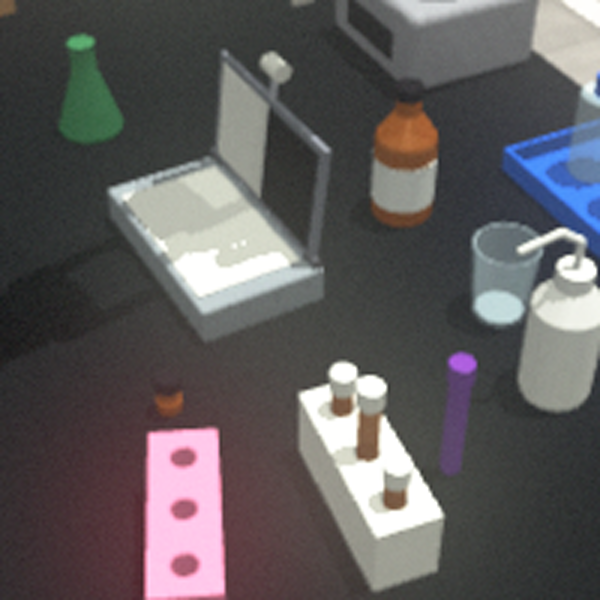

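The released panel stays standing. Next I'll head for the tall tube.

Call:
send_rows([
  [[0,-0.012,0.037,0,0.0918],[0,-0.012,0.037,0,0.0918],[0,-0.012,0.037,0,0.0918],[0,-0.012,0.037,0,0.0918],[0,-0.012,0.037,0,0.0918],[0,-0.012,0.037,0,0.0918],[0,-0.012,0.037,0,0.0918],[0,-0.012,0.037,0,0.0918],[0,-0.012,0.037,0,0.0918],[0,-0.012,0.02,0,0.0918]],
])

```text
time: 7.5
tool_pos: [542.4, -161.4, 319.6]
tcp_rot: [-1.488, 1.507, -3.002]
contact_force: [0.4, -0.1, -0.2]
grip_width: 92.1
```

Call:
send_rows([
  [[0,0,0,-7,0.0918],[0,0,0,-7,0.0918],[0,0,0,-7,0.0918],[0,0,0,-7,0.0918],[0,0,0,-7,0.0918],[0,0,0,-7,0.0918],[0,0,0,-7,0.0918],[0,0,0,-7,0.0918],[0,0,0,-7,0.0918],[0,0,0,-7,0.0918]],
])

```text
time: 8.33
tool_pos: [537.3, -169.9, 319.1]
tcp_rot: [-2.703, 1.506, -2.972]
contact_force: [0.2, 0.7, 0.0]
grip_width: 91.6
```

Run:
```python
from h import *
st();to([531,-182,230],-4.3)
```

```text
8.33 [ 537.3 -169.9  319.1] [-2.703  1.506 -2.972] F [0.2 0.7 0. ] w 91.6 q [-0.42  0.4   1.18 -0.04  1.61 -0.15]
[[-0.064  0.265  0.962]
 [-0.011  0.964 -0.266]
 [-0.998 -0.028 -0.059]]
shift mm tool [ 89.4 -10.8   2.4]
jaw yaw now -15.47 turn about x by -11.17 (tool x down) ; shift after turn [ 89.4 -11.1   0.3]
```

Call:
send_rows([
  [[0,0,0,-6,0.0918],[0,0,0,-5,0.0918],[0.02,-0.003,0,0,0.0918],[0.03,-0.004,0,0,0.0918],[0.03,-0.004,0,0,0.0918],[0,0,0,0,0.0918]],
])

```text
time: 8.83
tool_pos: [531.6, -182.2, 238.6]
tcp_rot: [-2.846, 1.511, -2.904]
contact_force: [-0.8, 0.3, 0.2]
grip_width: 91.5
```

Run:
```python
from h import *
st();to([531,-182,180],-4.3)
W=cap("wrist","w7"); 
for p in ([531,-182,155],[538,-129,120],[527,-243,120]): print(np.round(proj(*W[1:],p)))
```

```text
8.83 [ 531.6 -182.2  238.6] [-2.846  1.511 -2.904] F [-0.8  0.3  0.2] w 91.5 q [-0.44  0.43  1.35 -0.04  1.4  -0.38]
[[-0.058  0.058  0.997]
 [-0.014  0.998 -0.059]
 [-0.998 -0.017 -0.057]]
shift mm tool [58.6  1.2  2.8]
jaw yaw now -3.39 turn about x by 0.91 (tool x down) ; shift after turn [58.6  1.2  2.8]
[264. 196.]
[271. 121.]
[265. 248.]
```

View pics/w7.png

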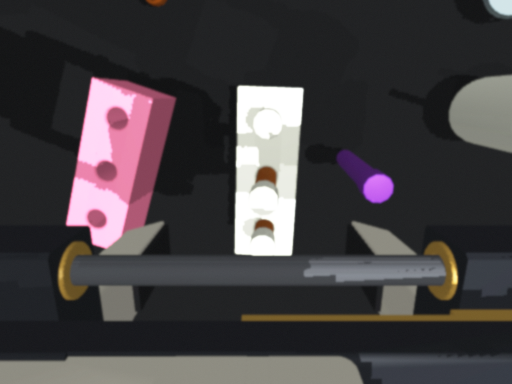

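The wrist view puts the tall cap at (264,197), as predicted, with the shorter caps at (267,122) and (262,242). The purple tube at (377,188) and the pink rack at left are the look-alikes. I'll descend with a reduced opening to stay clear of the purple tube.

Call:
send_rows([
  [[0.02,0,0.003,0.9,0.06],[0.02,0,0,0,0.06],[0.02,0,0,0,0.06],[0,0,0,0,0.06],[0,0,0,0,0.06]],
])

```text
time: 9.3
tool_pos: [537.4, -184.7, 190.2]
tcp_rot: [-2.588, 1.524, -2.663]
contact_force: [0.2, -0.4, 1.2]
grip_width: 63.3
```

Run:
```python
from h import *
st();to([531,-182,98],-4.3)
W=cap("wrist","w8"); 
for p in ([531,-182,155],[538,-129,120],[527,-243,120]): print(np.round(proj(*W[1:],p)))
```

```text
9.3 [ 537.4 -184.7  190.2] [-2.588  1.524 -2.663] F [ 0.2 -0.4  1.2] w 63.3 q [-0.44  0.47  1.43 -0.04  1.27 -0.36]
[[-0.041  0.075  0.996]
 [-0.021  0.997 -0.076]
 [-0.999 -0.025 -0.04 ]]
shift mm tool [92.3  4.5 -2.9]
jaw yaw now -4.36 turn about x by -0.06 (tool x down) ; shift after turn [92.3  4.5 -2.9]
[251. 215.]
[258. 123.]
[255. 272.]
```

View pics/w8.png

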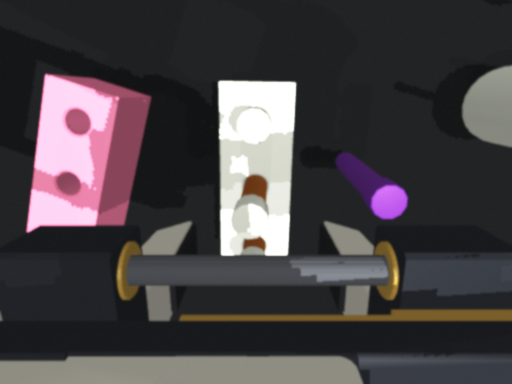

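Call:
send_rows([
  [[0.015,0.002,-0.002,0,0.06],[0.015,0.002,-0.001,0,0.06],[0.015,0,0,0,0.06],[0.015,0,0,0,0.06],[0,0,0,0,0.06]],
])

```text
time: 9.77
tool_pos: [538.8, -183.8, 140.6]
tcp_rot: [-2.163, 1.533, -2.238]
contact_force: [-0.9, 1.1, -1.4]
grip_width: 60.1
```

Run:
```python
from h import *
st();to([531,-182,98],-4.3)
W=cap("wrist","w9"); 
for p in ([531,-182,155],[538,-129,120],[527,-243,120]): print(np.round(proj(*W[1:],p)))
```

```text
9.77 [ 538.8 -183.8  140.6] [-2.163  1.533 -2.238] F [-0.9  1.1 -1.4] w 60.1 q [-0.44  0.51  1.51 -0.04  1.13 -0.35]
[[-0.024  0.075  0.997]
 [-0.03   0.997 -0.075]
 [-0.999 -0.032 -0.021]]
shift mm tool [42.7  2.6 -7. ]
jaw yaw now -4.33 turn about x by -0.03 (tool x down) ; shift after turn [42.7  2.6 -7. ]
[243. 254.]
[251. 133.]
[249. 314.]
```

View pics/w9.png

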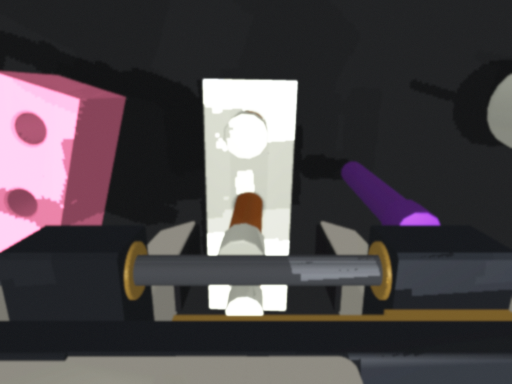

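Call:
send_rows([
  [[0.012,0.002,-0.003,0,0.06],[0.012,0,-0.003,0,0.06],[0.012,0,-0.001,0,0.06],[0.01,0,0,0,0.06],[0,0,0,0,0.06]],
])

```text
time: 10.23
tool_pos: [538.6, -185.8, 106.3]
tcp_rot: [-1.612, 1.532, -1.687]
contact_force: [-0.1, 0.4, -0.9]
grip_width: 60.1
```

Run:
```python
from h import *
st();to([531,-182,95],-4.3)
W=cap("wrist","w10");
```

```text
10.23 [ 538.6 -185.8  106.3] [-1.612  1.532 -1.687] F [-0.1  0.4 -0.9] w 60.1 q [-0.45  0.54  1.57 -0.04  1.02 -0.35]
[[-0.005  0.075  0.997]
 [-0.039  0.996 -0.075]
 [-0.999 -0.039 -0.002]]
shift mm tool [11.2  3.7 -7.9]
jaw yaw now -4.3 turn about x by -0.0 (tool x down) ; shift after turn [11.2  3.7 -7.9]
```

View pics/w10.png

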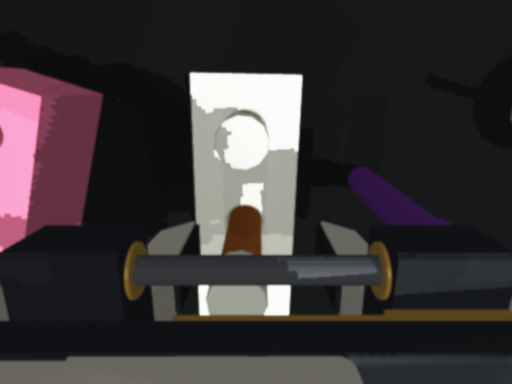

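The tube is left of centre (col 240), which fits the -8 mm correction along tool z.

Call:
send_rows([
  [[0.005,0.003,-0.006,0,0.06],[0.005,0.001,-0.004,0,0.06],[0.002,0,0,0,0.06],[0,0,0,0,0.06]],
])

```text
time: 10.62
tool_pos: [530.5, -182.1, 97.6]
tcp_rot: [-1.45, 1.529, -1.525]
contact_force: [0.2, 0.5, 0.5]
grip_width: 59.8
```

Run:
```python
from h import *
st();to([531,-182,95],-4.3)
W=cap("wrist","w11");
```

```text
10.62 [ 530.5 -182.1   97.6] [-1.45   1.529 -1.525] F [0.2 0.5 0.5] w 59.8 q [-0.45  0.53  1.61 -0.04  0.98 -0.35]
[[ 0.002  0.075  0.997]
 [-0.042  0.996 -0.075]
 [-0.999 -0.042  0.005]]
shift mm tool [2.6 0.2 0.5]
jaw yaw now -4.29 turn about x by 0.01 (tool x down) ; shift after turn [2.6 0.2 0.5]
```

View pics/w11.png

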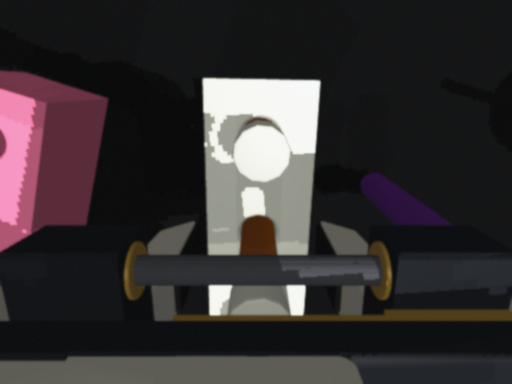

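Call:
send_rows([
  [[0.002,0,0,0,0.03],[0,0,0,0,0.03],[0,0,0,0,0.01],[0,0,0,0,0.01],[0,0,0,0,0.01],[0,0,0,0,0.01],[0,0,0,0,0.01],[0,0,0,0,0.01],[0,0,0,0,0.01]],
])

```text
time: 11.42
tool_pos: [531.3, -182.5, 96.2]
tcp_rot: [-1.424, 1.528, -1.5]
contact_force: [-0.1, 0.4, -0.4]
grip_width: 23.0
```

Run:
```python
from h import *
st()
W=cap("wrist","w12");
```

```text
11.42 [ 531.3 -182.5   96.2] [-1.424  1.528 -1.5  ] F [-0.1  0.4 -0.4] w 23.0 q [-0.45  0.53  1.61 -0.04  0.98 -0.35]
[[ 0.003  0.075  0.997]
 [-0.042  0.996 -0.075]
 [-0.999 -0.042  0.006]]
```

View pics/w12.png

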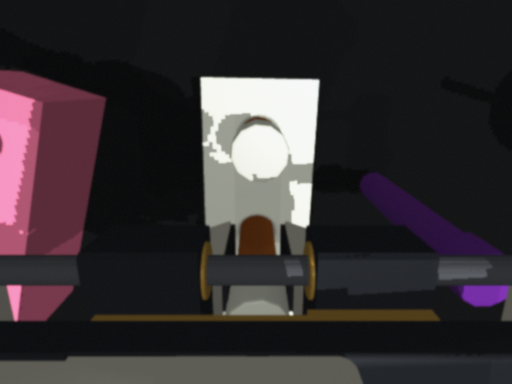

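Call:
send_rows([
  [[0,0,0,0,0.01],[0,0,0,0,0.01],[0,0,0,0,0.01]],
])

```text
time: 11.72
tool_pos: [531.2, -182.5, 96.2]
tcp_rot: [-1.425, 1.528, -1.501]
contact_force: [0.1, -0.9, -0.3]
grip_width: 22.7
```

Run:
```python
from h import *
st()
```

```text
11.72 [ 531.2 -182.5   96.2] [-1.425  1.528 -1.501] F [ 0.1 -0.9 -0.3] w 22.7 q [-0.45  0.53  1.61 -0.04  0.98 -0.35]
[[ 0.003  0.075  0.997]
 [-0.042  0.996 -0.075]
 [-0.999 -0.042  0.006]]
```

Width 22.7 mm lies between glass (20) and cap (24), so the pads may overlap the cap's edge. I'll reopen, go 4 mm lower and close again.

Call:
send_rows([
  [[0,0,0,0,0.035],[0,0,0,0,0.035],[0,0,0,0,0.035],[0.003,0,0,0,0.035],[0.003,0,0,0,0.035],[0,0,0,0,0.01],[0,0,0,0,0.01],[0,0,0,0,0.01],[0,0,0,0,0.01],[0,0,0,0,0.01]],
])

```text
time: 12.55
tool_pos: [531.3, -182.8, 89.5]
tcp_rot: [-1.427, 1.528, -1.502]
contact_force: [-0.1, 0.1, 0.2]
grip_width: 20.9
```

Call:
send_rows([
  [[0,0,0,0,0.01]],
])

```text
time: 12.63
tool_pos: [531.3, -182.8, 89.4]
tcp_rot: [-1.427, 1.528, -1.502]
contact_force: [0.5, 0.4, -0.8]
grip_width: 20.8
```

Run:
```python
from h import *
st()
```

```text
12.63 [ 531.3 -182.8   89.4] [-1.427  1.528 -1.502] F [ 0.5  0.4 -0.8] w 20.8 q [-0.45  0.54  1.62 -0.05  0.96 -0.35]
[[ 0.003  0.075  0.997]
 [-0.042  0.996 -0.075]
 [-0.999 -0.042  0.006]]
```

Now 20.8 mm, so it's on glass, but the cap top nearly meets the gripper body. I'll regrip about 3 mm higher.

Call:
send_rows([
  [[0,0,0,0,0.03],[0,0,0,0,0.03],[-0.003,0,0,0,0.03],[0,0,0,0,0.01],[0,0,0,0,0.01],[0,0,0,0,0.01],[0,0,0,0,0.01],[0,0,0,0,0.01],[0,0,0,0,0.01]],
])

```text
time: 13.38
tool_pos: [531.3, -182.7, 92.9]
tcp_rot: [-1.42, 1.528, -1.495]
contact_force: [0.3, -0.1, -0.4]
grip_width: 22.6
```

Run:
```python
from h import *
st()
```

```text
13.38 [ 531.3 -182.7   92.9] [-1.42   1.528 -1.495] F [ 0.3 -0.1 -0.4] w 22.6 q [-0.45  0.54  1.61 -0.04  0.97 -0.35]
[[ 0.003  0.075  0.997]
 [-0.042  0.996 -0.075]
 [-0.999 -0.042  0.006]]
```

Call:
send_rows([
  [[0,0,0,0,0.01],[0,0,0,0,0.01],[0,0,0,0,0.01]],
])

```text
time: 13.63
tool_pos: [531.2, -182.6, 92.7]
tcp_rot: [-1.429, 1.528, -1.504]
contact_force: [0.6, 0.7, -0.8]
grip_width: 22.3
```

Still straddling the cap's edge at 22.3 mm. The cap alone is a cleaner hold: a 24 mm cylinder, 22 mm tall, clear of the gripper body, with a long lever for tilting. I'll regrip centred on it, TCP z about 124.

Call:
send_rows([
  [[0,0,0,0,0.04],[0,0,0,0,0.04],[0,0,0,0,0.04],[-0.01,0,0,0,0.04],[-0.01,0,0,0,0.04],[-0.01,0,0,0,0.04],[0,0,0,0,0.04]],
])

```text
time: 14.22
tool_pos: [531.2, -181.3, 125.8]
tcp_rot: [-1.429, 1.528, -1.504]
contact_force: [0.5, 0.3, 0.2]
grip_width: 39.9
```

Run:
```python
from h import *
st();to([531,-182,124],-4.3)
W=cap("wrist","w13");
```

```text
14.22 [ 531.2 -181.3  125.8] [-1.429  1.528 -1.504] F [0.5 0.3 0.2] w 39.9 q [-0.44  0.5   1.58 -0.04  1.05 -0.35]
[[ 0.003  0.075  0.997]
 [-0.042  0.996 -0.075]
 [-0.999 -0.042  0.006]]
shift mm tool [ 1.9 -0.7 -0.2]
jaw yaw now -4.29 turn about x by 0.01 (tool x down) ; shift after turn [ 1.9 -0.7 -0.2]
```

View pics/w13.png

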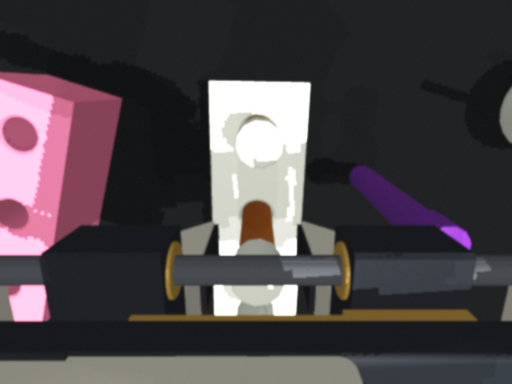

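Call:
send_rows([
  [[0.002,0,0,0,0.02],[0,0,0,0,0.01],[0,0,0,0,0.01],[0,0,0,0,0.01],[0,0,0,0,0.01],[0,0,0,0,0.01],[0,0,0,0,0.01],[0,0,0,0,0.01]],
])

```text
time: 14.93
tool_pos: [530.8, -181.3, 123.1]
tcp_rot: [-1.439, 1.528, -1.514]
contact_force: [-0.3, -0.3, 2.6]
grip_width: 23.4
```

Call:
send_rows([
  [[-0.006,0,0,0,0.01],[-0.008,0,0,0,0.01],[-0.01,0,0,0,0.01]],
])

```text
time: 15.18
tool_pos: [529.8, -179.9, 145.9]
tcp_rot: [-1.534, 1.53, -1.609]
contact_force: [0.3, -0.7, -1.1]
grip_width: 24.1
```

Run:
```python
from h import *
st()
S=cap("side");zoom(S[0],200,150,330,290,4,"s14")
```

```text
15.18 [ 529.8 -179.9  145.9] [-1.534  1.53  -1.609] F [ 0.3 -0.7 -1.1] w 24.1 q [-0.44  0.47  1.56 -0.04  1.1  -0.35]
[[-0.002  0.075  0.997]
 [-0.04   0.996 -0.075]
 [-0.999 -0.04   0.002]]
```

View pics/s14.png

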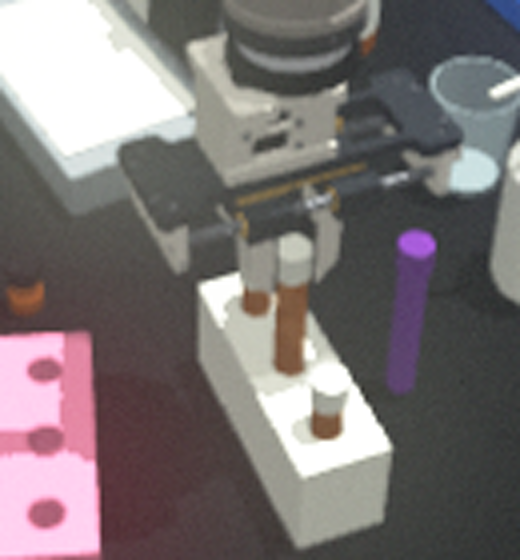

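The tube (side view, cap at about (294,258) in the crop) is rising with the gripper and its neighbours stay put. I'll keep lifting straight up.

Call:
send_rows([
  [[-0.01,-0.001,0,0,0.01],[-0.01,-0.001,0.0005,0,0.01],[-0.01,-0.001,0.0005,0,0.01],[-0.01,-0.001,0.0005,0,0.01],[-0.012,-0.001,0.0005,0,0.01],[-0.012,-0.001,0,0,0.01],[-0.015,0,0,0,0.01],[-0.02,0,0,0,0.01],[-0.015,0,0,0,0.01],[0,0,0,0,0.01]],
])

```text
time: 16.07
tool_pos: [530.8, -180.4, 273.6]
tcp_rot: [-1.435, 1.529, -1.509]
contact_force: [0.7, 0.8, 0.4]
grip_width: 23.6
```

Run:
```python
from h import *
st()
S=cap("side");zoom(S[0],180,90,380,290,3,"s15")
```

```text
16.07 [ 530.8 -180.4  273.6] [-1.435  1.529 -1.509] F [0.7 0.8 0.4] w 23.6 q [-0.44  0.37  1.36 -0.04  1.4  -0.36]
[[ 0.003  0.075  0.997]
 [-0.042  0.996 -0.075]
 [-0.999 -0.041  0.006]]
```

View pics/s15.png

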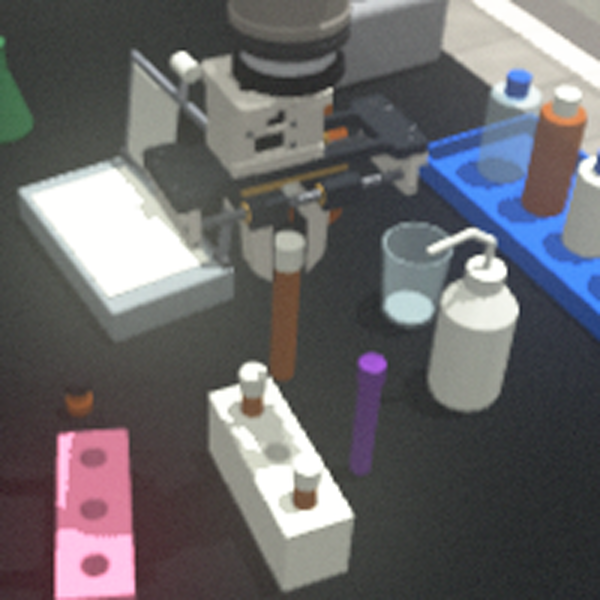

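The tall tube's fully out, with both short tubes still in the rack. The moves can't tilt the tool itself, so I'll make the tube pivot in the grip against the viewer base's fixed front top edge. First, carry it to the front of the viewer.

Run:
```python
from h import *
to([440,197,255],-87.2)
```

```text
shift mm tool [   1.6  369.8 -118.4]
jaw yaw now -4.28 turn about x by 82.92 (tool x down) ; shift after turn [   1.6  -71.9 -381.6]
```

Call:
send_rows([
  [[0,0.015,-0.005,0,0.01],[0,0.03,-0.01,0,0.01],[0,0.036,-0.011,0,0.01],[0,0.036,-0.011,0,0.01],[0,0.036,-0.011,0,0.01],[0,0.036,-0.011,0,0.01],[0,0.036,-0.011,0,0.01],[0,0.036,-0.011,0,0.01],[0,0.036,-0.011,0,0.01],[0,0.02,-0.01,0,0.01]],
])

```text
time: 16.95
tool_pos: [439.9, 157.5, 246.8]
tcp_rot: [-1.937, 1.528, -2.022]
contact_force: [-0.7, -0.2, 0.4]
grip_width: 23.4
```

Call:
send_rows([
  [[0,0,0,4,0.01],[0,0,0,7,0.01],[0,0,0,7,0.01],[0,0,0,7,0.01],[0,0,0,7,0.01],[0,0,0,7,0.01],[0,0,0,7,0.01],[0,0,0,7,0.01],[0,0,0,7,0.01],[0,0,0,7,0.01]],
])

```text
time: 17.78
tool_pos: [421.2, 168.1, 234.0]
tcp_rot: [-1.133, 1.51, -2.407]
contact_force: [-0.8, -0.3, -0.6]
grip_width: 23.7
```

Run:
```python
from h import *
st();to([440,197,150],-87.2)
```

```text
17.78 [421.2 168.1 234. ] [-1.133  1.51  -2.407] F [-0.8 -0.3 -0.6] w 23.7 q [ 0.23  0.24  1.65 -0.03  1.3   1.51]
[[-0.045  0.955  0.292]
 [-0.041  0.291 -0.956]
 [-0.998 -0.055  0.026]]
shift mm tool [ 81.9  31.  -24.2]
jaw yaw now -72.99 turn about x by 14.21 (tool x down) ; shift after turn [ 81.9  24.1 -31.1]
```

Call:
send_rows([
  [[0,0,0,7,0.01],[0,0,0,7,0.01],[0.015,0.004,-0.01,0,0.01],[0.02,0.006,-0.01,0,0.01],[0.02,0.006,-0.008,0,0.01],[0.01,0,0,0,0.01],[0,0,0,0,0.01]],
])

```text
time: 18.37
tool_pos: [422.9, 196.8, 158.1]
tcp_rot: [-0.97, 1.499, -2.503]
contact_force: [-0.2, -0.8, -0.9]
grip_width: 23.7
```

Run:
```python
from h import *
st();to([440,197,140],-87.2)
S=cap("side");zoom(S[0],130,90,330,290,3,"s16");W=cap("wrist","w16")
```

```text
18.37 [422.9 196.8 158.1] [-0.97   1.499 -2.503] F [-0.2 -0.8 -0.9] w 23.7 q [ 0.29  0.35  1.73 -0.03  1.14  1.83]
[[-0.058  0.998  0.04 ]
 [-0.043  0.037 -0.998]
 [-0.997 -0.059  0.041]]
shift mm tool [17.1 18.2 -0.2]
jaw yaw now -87.73 turn about x by -0.53 (tool x down) ; shift after turn [17.1 18.2 -0.1]
```

View pics/s16.png

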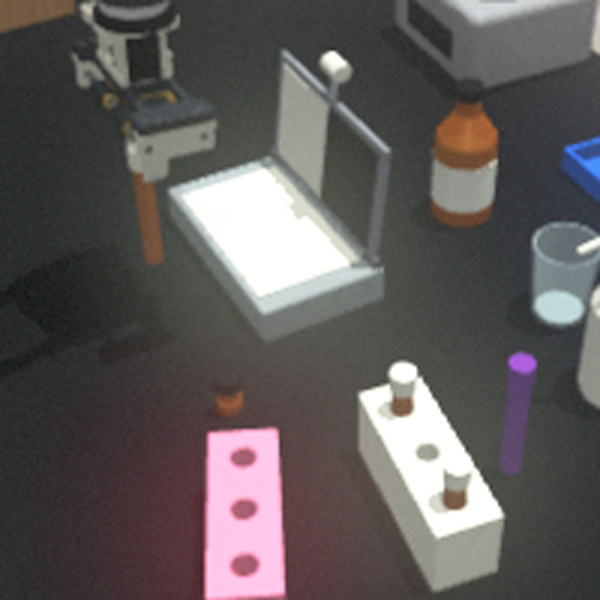

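View pics/w16.png

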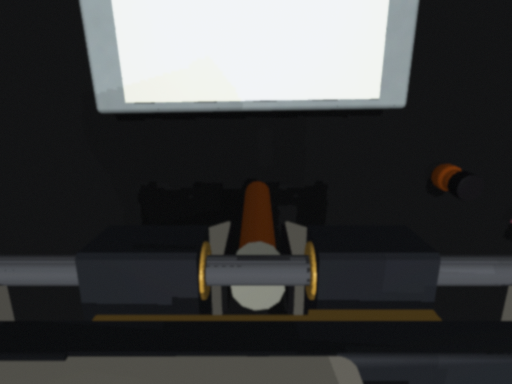

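The tube hangs in front of the base, with its foot at (258,190) in the wrist view. The base's front edge runs along row 108.

Run:
```python
from h import *
W=cap("wrist")
a=onz(*W[1:],(98,110),43);b=onz(*W[1:],(408,106),43);print(a,b,np.linalg.norm(a-b),np.degrees(np.arctan2(*(a-b)[[1,0]])))
E=(a+b)/2;print("edge mid",E)
R=Ro.from_euler("xyz",monitor.get_obs()["tcp_rot"]).as_matrix();g=monitor.get_obs()["tool_pos"]-19*R[:,0];print("grasp",g,"foot",g+127*R[:,0])
print(tri([ray(*W[1:],(258,188))]) if 0 else proj(*W[1:],g+127*R[:,0]))
```

```text
[475.56550034 321.69360406  43.        ] [487.74855811  72.74345616  43.        ] 249.24807529654433 92.80169083007124
edge mid [481.65702922 197.21853011  43.        ]
grasp [425.99341834 197.71996311 179.96680604] foot [419.34423786 192.46377861  53.24995269]
[258.91260741 185.86444846]
```

Call:
send_rows([
  [[0.008,0.003,0,0,0.01],[0.01,0.01,0,0,0.01],[0,0.014,0.001,0,0.01],[0,0.012,0,0,0.01],[0,0,0,0,0.01]],
])

```text
time: 18.93
tool_pos: [467.1, 196.6, 141.1]
tcp_rot: [-0.893, 1.51, -2.427]
contact_force: [0.0, -0.5, -0.6]
grip_width: 23.6
```

```bash
cat >> h.py <<'E'
def piv(ts=(0,10,20,30,40,45,50)):
    o=monitor.get_obs();R=Ro.from_euler("xyz",o["tcp_rot"]).as_matrix();g=o["tool_pos"]-19*R[:,0]
    print("grasp",np.round(g,1),"rigid foot",np.round(g+127*R[:,0],1))
    c=np.array([481.7,43]);L=118
    for t in ts:
        a=np.radians(t);q=c+10*np.array([-np.cos(a),np.sin(a)])+L*np.array([np.sin(a),np.cos(a)])
        d=np.array([q[0]-g[0],0,q[1]-g[2]]);print(t,"grasp x,z",np.round(q,1),"tool shift",np.round(R.T@d,1))
E
python3 - <<'E'
from h import *
st();piv()
E
```

```text
18.93 [467.1 196.6 141.1] [-0.893  1.51  -2.427] F [ 0.  -0.5 -0.6] w 23.6 q [ 0.26  0.43  1.65 -0.03  1.12  1.81]
[[-0.046  0.998  0.038]
 [-0.04   0.037 -0.999]
 [-0.998 -0.047  0.038]]
grasp [468.  197.4 160. ] rigid foot [462.2 192.3  33.3]
0 grasp x,z [471.7 161. ] tool shift [-1.1  3.6  0.2]
10 grasp x,z [492.3 160.9] tool shift [-2.  24.3  1. ]
20 grasp x,z [512.7 157.3] tool shift [ 0.7 44.7  1.6]
30 grasp x,z [532.  150.2] tool shift [ 6.9 64.4  2.1]
40 grasp x,z [549.9 139.8] tool shift [16.4 82.7  2.4]
45 grasp x,z [558.1 133.5] tool shift [22.4 91.2  2.5]
50 grasp x,z [565.7 126.5] tool shift [29.  99.1  2.5]
```

Call:
send_rows([
  [[0,0.008,0,0,0.01],[0,0.009,0,0,0.01],[0,0.009,0.0005,0,0.01],[0,0.009,0.0005,0,0.01],[0.001,0.008,0,0,0.01]],
])

```text
time: 19.35
tool_pos: [511.0, 196.7, 136.7]
tcp_rot: [-0.946, 1.506, -2.48]
contact_force: [-1.0, 0.9, -0.8]
grip_width: 23.0
```

Run:
```python
from h import *
st();piv()
S=cap("side");zoom(S[0],130,90,330,290,3,"s17")
```

```text
19.35 [511.  196.7 136.7] [-0.946  1.506 -2.48 ] F [-1.   0.9 -0.8] w 23.0 q [ 0.24  0.5   1.53 -0.03  1.16  1.79]
[[-0.051  0.998  0.038]
 [-0.04   0.036 -0.999]
 [-0.998 -0.053  0.038]]
grasp [511.9 197.5 155.6] rigid foot [505.4 192.4  28.9]
0 grasp x,z [471.7 161. ] tool shift [ -3.3 -40.4  -1.3]
10 grasp x,z [492.3 160.9] tool shift [ -4.3 -19.8  -0.5]
20 grasp x,z [512.7 157.3] tool shift [-1.7  0.6  0.1]
30 grasp x,z [532.  150.2] tool shift [ 4.4 20.3  0.6]
40 grasp x,z [549.9 139.8] tool shift [13.8 38.7  0.8]
45 grasp x,z [558.1 133.5] tool shift [19.7 47.2  0.9]
50 grasp x,z [565.7 126.5] tool shift [26.3 55.1  0.9]
```

View pics/s17.png

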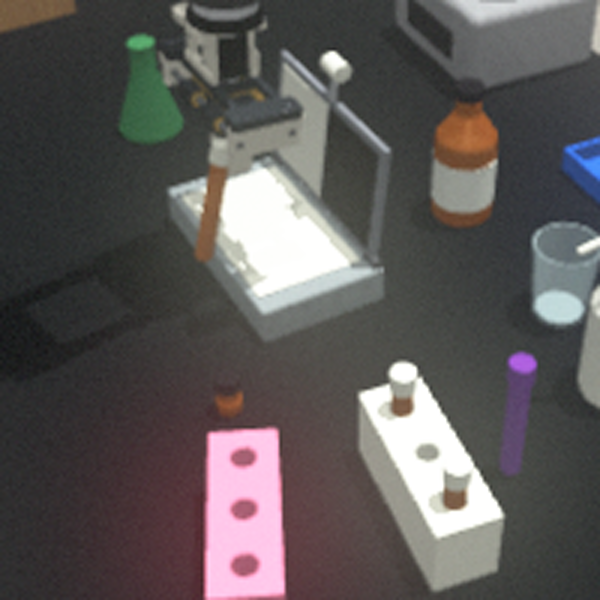

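It pivots as intended, now about 20° with the foot still against the edge. I'll continue along the arc.

Call:
send_rows([
  [[0.001,0.01,0,0,0.01],[0.003,0.01,0,0,0.01],[0.004,0.01,0,0,0.01],[0.005,0.008,0,0,0.01],[0,0,0,0,0.01]],
])

```text
time: 19.82
tool_pos: [555.1, 197.5, 120.5]
tcp_rot: [-0.884, 1.511, -2.419]
contact_force: [0.1, -0.4, -0.9]
grip_width: 9.9
```

Run:
```python
from h import *
st();piv((40,45,48,50))
S=cap("side");zoom(S[0],150,90,300,240,4,"s18")
```

```text
19.82 [555.1 197.5 120.5] [-0.884  1.511 -2.419] F [ 0.1 -0.4 -0.9] w 9.9 q [ 0.23  0.59  1.43 -0.03  1.17  1.77]
[[-0.045  0.998  0.037]
 [-0.039  0.035 -0.999]
 [-0.998 -0.046  0.038]]
grasp [555.9 198.2 139.4] rigid foot [550.3 193.2  12.7]
40 grasp x,z [549.9 139.8] tool shift [-0.1 -6.1 -0.2]
45 grasp x,z [558.1 133.5] tool shift [ 5.8  2.4 -0.1]
48 grasp x,z [562.7 129.4] tool shift [ 9.7  7.2 -0.1]
50 grasp x,z [565.7 126.5] tool shift [12.5 10.3 -0.1]
```

View pics/s18.png

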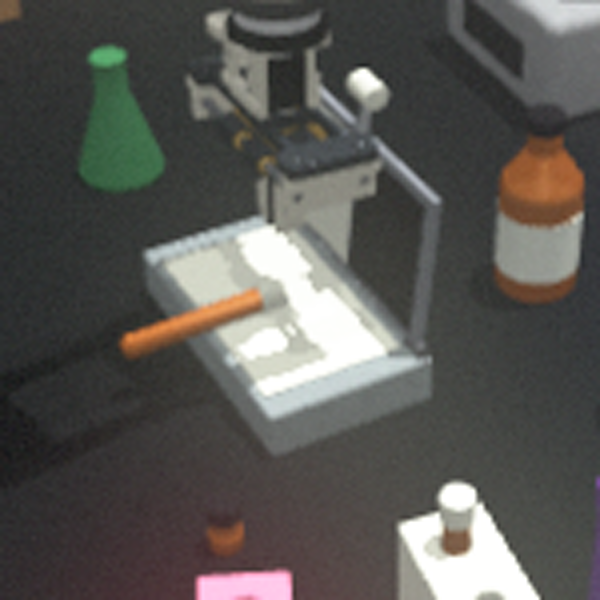

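The tube slipped out of the grip as it turned: width is 9.9 mm and the tube lies across the base's front edge, cap at about (270,295) in the crop. I'll check whether it's at rest.

Run:
```python
from h import *
S=cap("side");zoom(S[0],150,90,300,240,4,"s19");T=cap("top");zoom(T[0],140,150,290,270,5,"t19");W=cap("wrist","w19")
```

```text
(no output)
```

View pics/s19.png

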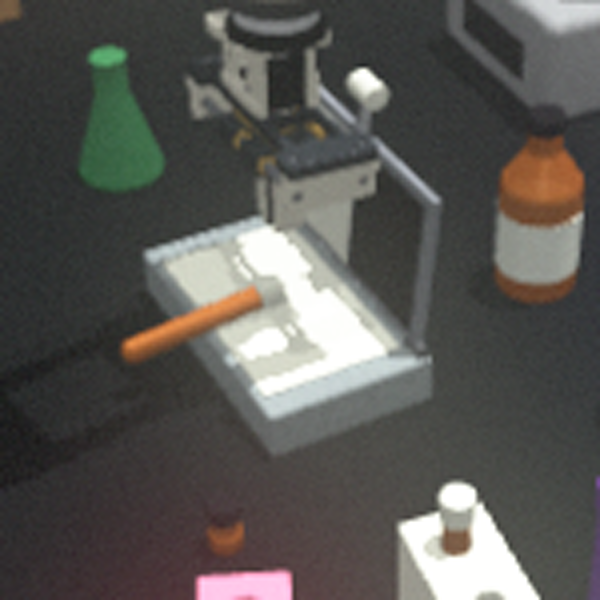

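View pics/w19.png

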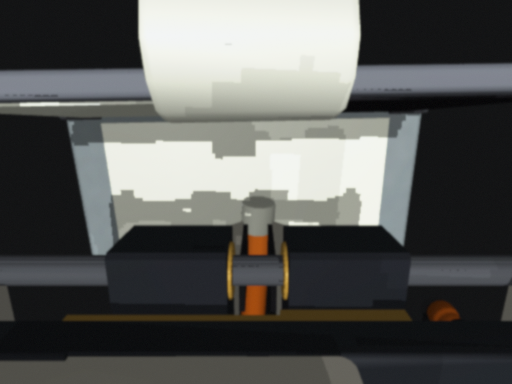

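View pics/t19.png

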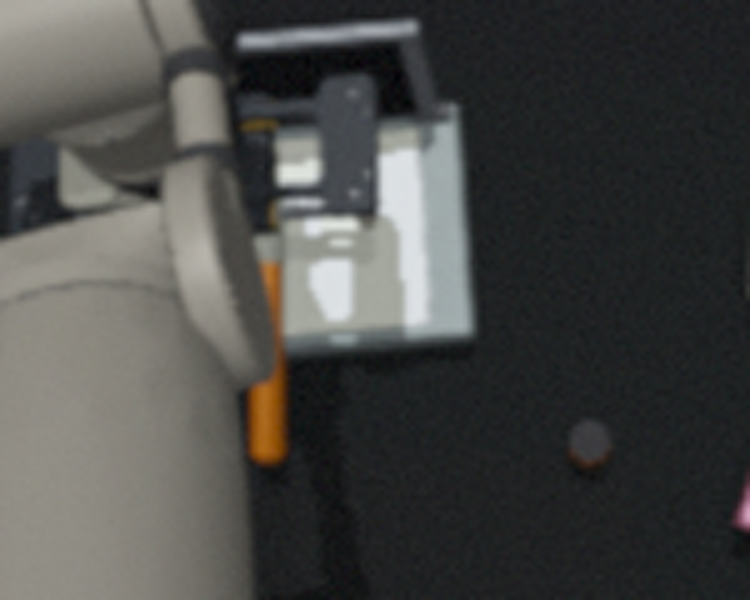

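Run:
```python
from h import *
S=cap("side");T=cap("top")
zs=lambda p:np.array(p)/4+[150,90]-.37
zt=lambda p:np.array(p)/5+[140,150]-.4
print("foot side/top",onz(*S[1:],zs((127,348)),53),onz(*T[1:],zt((268,463)),53),"tri",tri([ray(*S[1:],zs((129,347))),ray(*T[1:],zt((268,460)))]))
print("cap end",onz(*S[1:],zs((282,290)),55),"cap/glass",onz(*S[1:],zs((258,299)),54))
st()
```

```text
foot side/top [413.83959598 190.21492697  53.        ] [412.87140828 193.6728917   53.        ] tri [415.61049378 193.93354275  50.48114301]
cap end [552.23485449 202.3747956   55.        ] cap/glass [530.32722179 201.23473028  54.        ]
20.12 [553.6 197.8 122.1] [-0.884  1.512 -2.418] F [-0.6  0.3  0.3] w 10.3 q [ 0.23  0.58  1.44 -0.03  1.18  1.77]
[[-0.044  0.998  0.038]
 [-0.039  0.036 -0.999]
 [-0.998 -0.046  0.038]]
```

The tube is at rest, balanced across the edge: foot about (413,192,52), cap end about (552,202,55). The stepped cap was a poor pivot.

New plan:
- Grip the plain glass about 30 mm from the foot, low in the pads and in front of the base.
- Lower straight down, so the base edge swings the cap end up.

I'll move over it first.

Call:
send_rows([
  [[-0.02,0,0,-1.9,0.01],[-0.01,-0.01,0,0,0.05],[0,-0.025,0,0,0.05],[0,-0.025,0,0,0.05],[0,-0.025,0,0,0.05],[0,-0.02,0,0,0.05],[0,0,0,0,0.05]],
])

```text
time: 20.7
tool_pos: [441.8, 191.2, 159.8]
tcp_rot: [-0.9, 1.513, -2.404]
contact_force: [-1.2, -0.0, 0.8]
grip_width: 45.4
```

Run:
```python
from h import *
st();to([443,194,43],-85.9);W=cap("wrist","w20");S=cap("side");zoom(S[0],130,90,330,240,4,"s20")
```

```text
20.7 [441.8 191.2 159.8] [-0.9    1.513 -2.404] F [-1.2 -0.   0.8] w 45.4 q [ 0.27  0.36  1.7  -0.03  1.13  1.78]
[[-0.042  0.997  0.068]
 [-0.039  0.066 -0.997]
 [-0.998 -0.045  0.036]]
shift mm tool [116.4   6.6  -6.9]
jaw yaw now -86.1 turn about x by -0.2 (tool x down) ; shift after turn [116.4   6.6  -6.9]
```

View pics/w20.png

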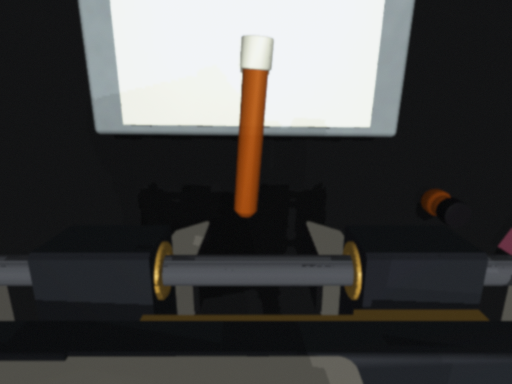

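View pics/s20.png

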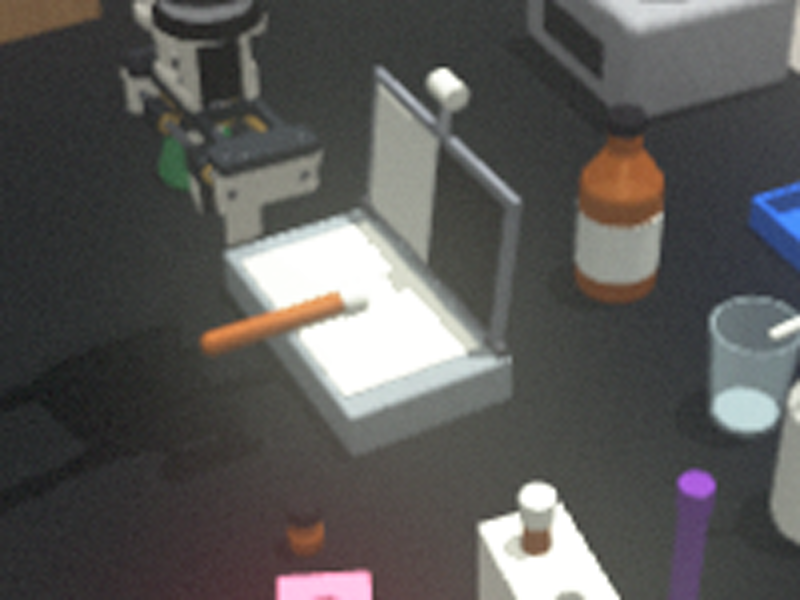

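The tube hasn't moved. In the wrist view its foot is at (246,215), its cap end at (257,38), and the base edge runs along row 135.

Run:
```python
from h import *
W=cap("wrist")
f=onz(*W[1:],(246,213),52);c=onz(*W[1:],(257,40),55);print(f,c,np.linalg.norm(f-c),np.degrees(np.arctan2(*(c-f)[[1,0]])))
e=onz(*W[1:],(247,135),43);print("edge",e)
u=(c-f)/np.linalg.norm(c-f);g=f+u*30;print("grip pt",g);to([g[0],g[1],43],-90+np.degrees(np.arctan2(u[1],u[0])))
```

```text
[417.18101273 196.88999586  52.        ] [553.29019894 196.68823495  55.        ] 136.1423933847124 -0.08493210704544017
edge [482.56315619 199.78230077  43.        ]
grip pt [447.17369528 196.84553633  52.66107256]
shift mm tool [116.5   5.8  -9.4]
jaw yaw now -86.13 turn about x by 3.95 (tool x down) ; shift after turn [116.5   5.2  -9.7]
```

Call:
send_rows([
  [[0.01,0.003,-0.005,3.5,0.05],[0.02,0.002,-0.004,0,0.05],[0.02,0,0,0,0.05],[0.015,0,0,0,0.05],[0,0,0,0,0.05]],
])

```text
time: 21.27
tool_pos: [456.3, 199.5, 93.6]
tcp_rot: [-0.675, 1.526, -2.246]
contact_force: [0.2, -0.1, -0.7]
grip_width: 50.0
```

Run:
```python
from h import *
st();to([447,196.8,43],-89.8);W=cap("wrist","w21")
```

```text
21.27 [456.3 199.5  93.6] [-0.675  1.526 -2.246] F [ 0.2 -0.1 -0.7] w 50.0 q [ 0.27  0.47  1.74 -0.03  0.97  1.86]
[[-0.028  1.    -0.   ]
 [-0.035 -0.001 -0.999]
 [-0.999 -0.028  0.035]]
shift mm tool [50.9 -7.8  0.9]
jaw yaw now -90.01 turn about x by -0.21 (tool x down) ; shift after turn [50.9 -7.8  0.9]
```

View pics/w21.png

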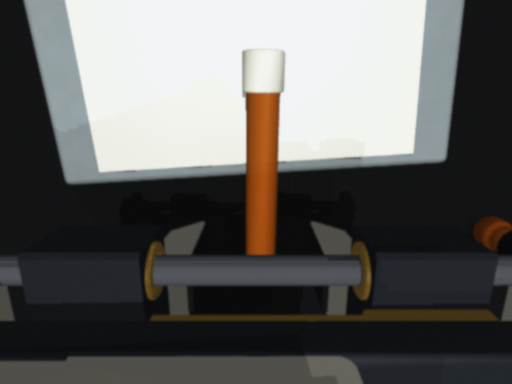

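The tube is lined up and nearly centred (col 261). I'll descend and close.

Call:
send_rows([
  [[0.012,-0.004,0,0,0.05],[0.014,-0.003,0.001,0,0.05],[0.014,-0.002,0.0005,0,0.05],[0.006,0,0,0,0.05],[0,0,0,0,0.05]],
])

```text
time: 21.73
tool_pos: [453.5, 197.6, 51.8]
tcp_rot: [-0.481, 1.534, -2.055]
contact_force: [0.0, -0.0, 0.5]
grip_width: 49.8
```

Run:
```python
from h import *
st();to([447,196.8,43],-89.8);W=cap("wrist","w22")
```

```text
21.73 [453.5 197.6  51.8] [-0.481  1.534 -2.055] F [ 0.  -0.   0.5] w 49.8 q [ 0.27  0.52  1.8  -0.04  0.85  1.87]
[[-0.017  1.    -0.002]
 [-0.032 -0.003 -0.999]
 [-0.999 -0.017  0.032]]
shift mm tool [ 8.9 -6.4  0.5]
jaw yaw now -90.14 turn about x by -0.34 (tool x down) ; shift after turn [ 8.9 -6.4  0.5]
```

View pics/w22.png

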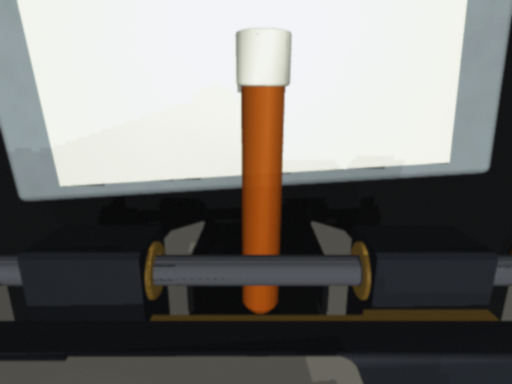

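Call:
send_rows([
  [[0.005,-0.005,0,0,0.05],[0.004,-0.003,0,0,0.05],[0,0,0,0,0.03],[0,0,0,0,0.01],[0,0,0,0,0.01],[0,0,0,0,0.01],[0,0,0,0,0.01],[0,0,0,0,0.01],[0,0,0,0,0.01]],
])

```text
time: 22.53
tool_pos: [448.1, 198.3, 46.5]
tcp_rot: [-0.291, 1.539, -1.865]
contact_force: [-0.6, -0.9, -0.3]
grip_width: 19.0
```

Call:
send_rows([
  [[0,0,0,0,0.01],[0,0,0,0,0.01]],
])

```text
time: 22.7
tool_pos: [448.2, 198.3, 46.5]
tcp_rot: [-0.29, 1.54, -1.864]
contact_force: [0.4, -0.6, 0.1]
grip_width: 18.9
```

Run:
```python
from h import *
st();W=cap("wrist","w23")
```

```text
22.7 [448.2 198.3  46.5] [-0.29   1.54  -1.864] F [ 0.4 -0.6  0.1] w 18.9 q [ 0.28  0.52  1.82 -0.04  0.82  1.88]
[[-0.009  1.    -0.003]
 [-0.03  -0.003 -1.   ]
 [-1.    -0.009  0.03 ]]
```

View pics/w23.png

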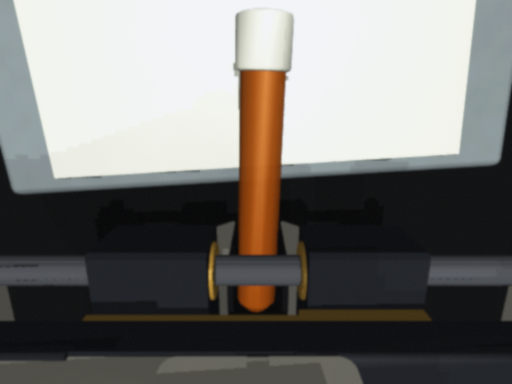

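The glass is between the pads but very near the tips (18.9 mm). I'll regrip about 4 mm lower for a firmer hold.

Call:
send_rows([
  [[0,0,0,0,0.03],[0,0,0,0,0.03],[0.003,0,0,0,0.03],[0.002,0,0,0,0.03],[0,0,0,0,0.01],[0,0,0,0,0.01],[0,0,0,0,0.01],[0,0,0,0,0.01],[0,0,0,0,0.01]],
])

```text
time: 23.5
tool_pos: [448.1, 198.2, 40.8]
tcp_rot: [-0.297, 1.539, -1.87]
contact_force: [-0.7, 0.5, 1.1]
grip_width: 18.9
```

Run:
```python
from h import *
st()
```

```text
23.5 [448.1 198.2  40.8] [-0.297  1.539 -1.87 ] F [-0.7  0.5  1.1] w 18.9 q [ 0.28  0.53  1.83 -0.04  0.8   1.88]
[[-0.009  1.    -0.003]
 [-0.03  -0.003 -1.   ]
 [-1.    -0.009  0.03 ]]
```

Call:
send_rows([
  [[-0.004,0,0,0,0.01],[-0.002,0.004,0,0,0.01],[0,0.006,0,0,0.01],[0,0.002,0,0,0.01],[0,0,0,0,0.01]],
])

```text
time: 23.92
tool_pos: [461.8, 198.4, 47.7]
tcp_rot: [-0.268, 1.54, -1.841]
contact_force: [0.4, 1.0, -0.6]
grip_width: 19.3
```

Run:
```python
from h import *
st();W=cap("wrist","w24");S=cap("side");zoom(S[0],130,90,330,240,4,"s24")
```

```text
23.92 [461.8 198.4  47.7] [-0.268  1.54  -1.841] F [ 0.4  1.  -0.6] w 19.3 q [ 0.27  0.53  1.79 -0.04  0.84  1.87]
[[-0.008  1.    -0.003]
 [-0.03  -0.003 -1.   ]
 [-1.    -0.008  0.03 ]]
```

View pics/s24.png

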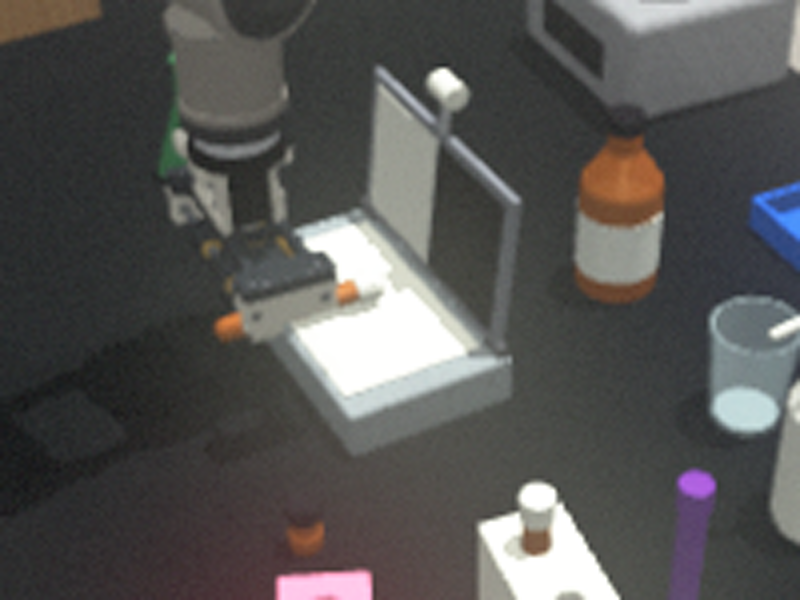

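The tube is held level about 6 mm above the edge. Next I'll lower it in front of the edge so the edge lifts the cap end.

Call:
send_rows([
  [[0.004,-0.001,0,0,0.01],[0.004,0,0,0,0.01],[0.004,0,0,0,0.01],[0,0,0,0,0.01]],
])

```text
time: 24.35
tool_pos: [459.5, 197.6, 35.7]
tcp_rot: [-0.281, 1.539, -1.854]
contact_force: [-0.3, 0.8, 5.0]
grip_width: 19.0
```

Run:
```python
from h import *
st();W=cap("wrist","w25");S=cap("side");zoom(S[0],130,90,330,240,4,"s25")
```

```text
24.35 [459.5 197.6  35.7] [-0.281  1.539 -1.854] F [-0.3  0.8  5. ] w 19.0 q [ 0.27  0.55  1.8  -0.04  0.8   1.87]
[[-0.009  1.    -0.002]
 [-0.031 -0.003 -1.   ]
 [-0.999 -0.009  0.031]]
```

View pics/s25.png

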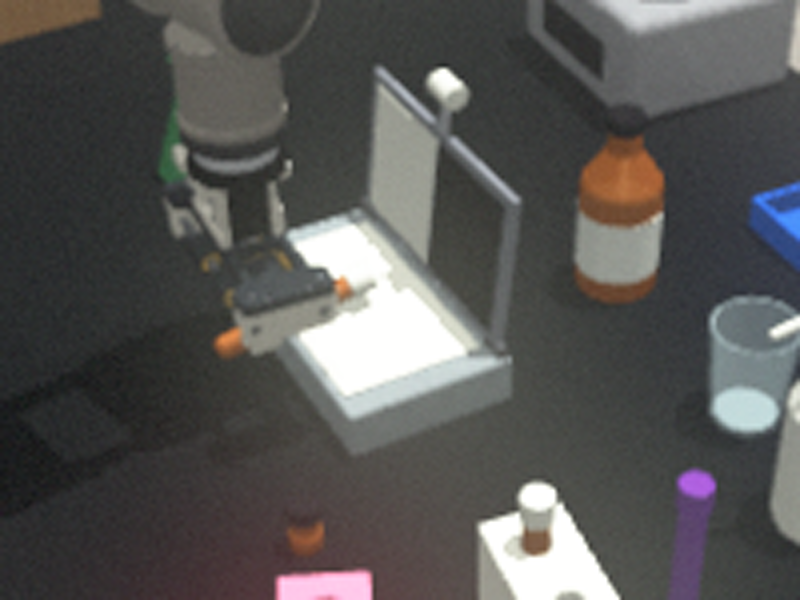

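View pics/w25.png

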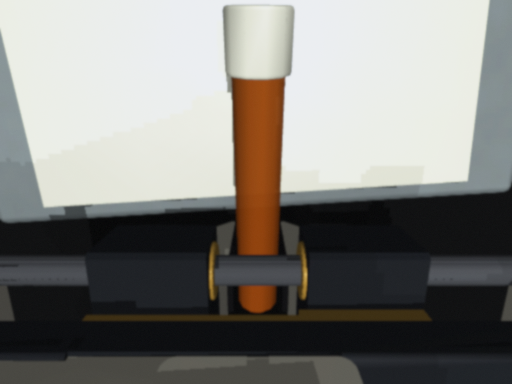

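Force is 5 N upward and the cap is lifting, so it's pivoting. I'll continue in small steps.

Call:
send_rows([
  [[0.0035,0,0,0,0.01],[0.0035,0,0,0,0.01]],
])

```text
time: 24.62
tool_pos: [459.4, 197.5, 30.0]
tcp_rot: [-0.249, 1.539, -1.822]
contact_force: [-3.1, -1.2, 10.8]
grip_width: 19.0
```

Call:
send_rows([
  [[0.003,0,0,0,0.01]],
])

```text
time: 24.7
tool_pos: [459.5, 197.4, 27.5]
tcp_rot: [-0.224, 1.54, -1.797]
contact_force: [-2.2, -0.0, 11.2]
grip_width: 19.7
```

Run:
```python
from h import *
st();W=cap("wrist","w26");S=cap("side");zoom(S[0],130,90,330,240,4,"s26")
```

```text
24.7 [459.5 197.4  27.5] [-0.224  1.54  -1.797] F [-2.2 -0.  11.2] w 19.7 q [ 0.27  0.56  1.81 -0.04  0.78  1.87]
[[-0.007  1.    -0.002]
 [-0.03  -0.002 -1.   ]
 [-1.    -0.007  0.03 ]]
```

View pics/s26.png

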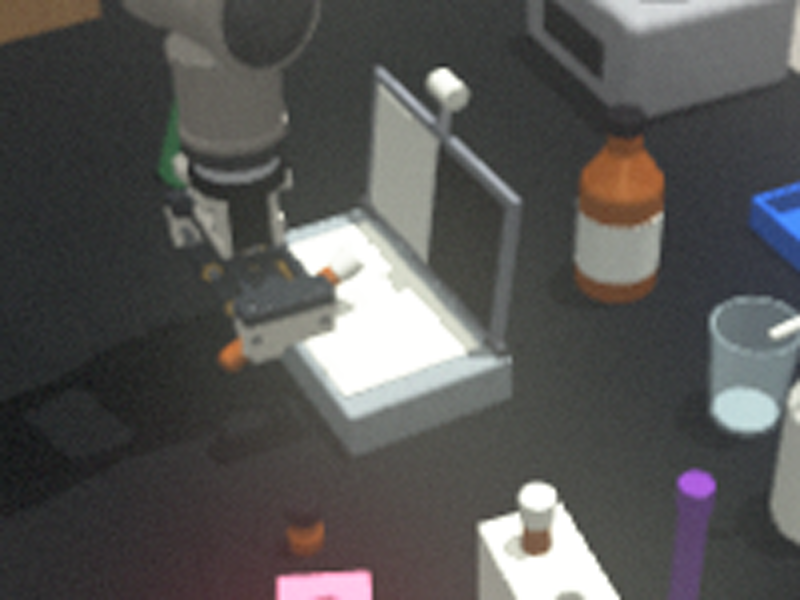

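View pics/w26.png

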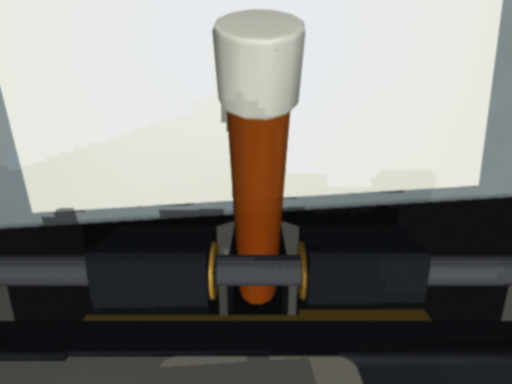

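```bash
cat >> h.py <<'E'
def tilt(wp,sp,off=11.2,wf=None,sf=None,z=True):
    W=cap("wrist");S=cap("side")
    c=tri([ray(*W[1:],wp),ray(*S[1:],sp)])
    o=monitor.get_obs();R=Ro.from_euler("xyz",o["tcp_rot"]).as_matrix();g=o["tool_pos"]-off*R[:,0]
    d=c-g;print("captop",np.round(c,1),"grip",np.round(g,1),"L",round(np.linalg.norm(d),1),"tilt from vertical",round(np.degrees(np.arccos(d[2]/np.linalg.norm(d))),1),"reproj",proj(*W[1:],c),proj(*S[1:],c))
    if sf is not None:
        v=ray(*S[1:],sf)
E
python3 - <<'E'
from h import *
tilt((259,27),(352/4+130-.4,262/4+90-.4))
E
```

```text
captop [546.2 200.3  87.5] grip [459.5 197.7  38.5] L 99.7 tilt from vertical 60.5 reproj [257.36426958  34.96439318] [218.1899245 154.9184175]
```

Call:
send_rows([
  [[0.0025,0,0,0,0.01],[0.0025,0,0,0,0.01]],
])

```text
time: 25.07
tool_pos: [459.9, 197.3, 23.9]
tcp_rot: [-0.158, 1.54, -1.73]
contact_force: [-3.0, -2.2, 12.4]
grip_width: 19.5
```

Run:
```python
from h import *
st();W=cap("wrist","w27");S=cap("side");zoom(S[0],130,90,330,240,4,"s27")
```

```text
25.07 [459.9 197.3  23.9] [-0.158  1.54  -1.73 ] F [-3.  -2.2 12.4] w 19.5 q [ 0.27  0.57  1.81 -0.04  0.77  1.87]
[[-0.005  1.    -0.002]
 [-0.03  -0.002 -1.   ]
 [-1.    -0.005  0.03 ]]
```

View pics/s27.png

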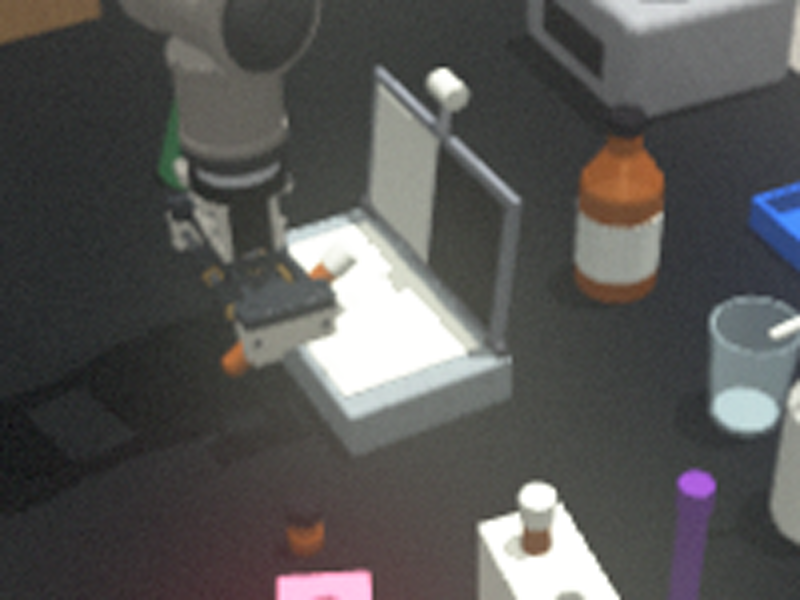

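View pics/w27.png

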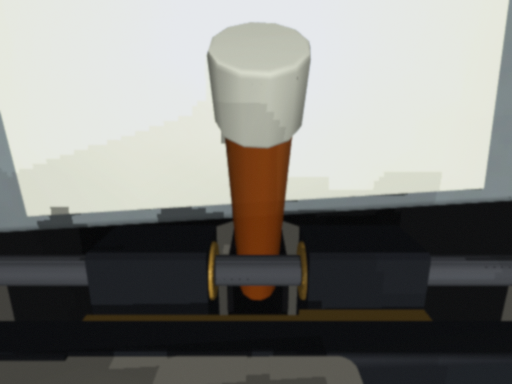

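Run:
```python
from h import *
tilt((258,45),(343/4+130-.4,254/4+90-.4))
```

```text
captop [539.7 201.2  97.1] grip [459.8 197.7  34.9] L 101.3 tilt from vertical 52.2 reproj [255.55590343  55.41452958] [216.0628243  152.91951194]
```

```bash
cat >> h.py <<'E'
def tilt2(M,p,off=11.2,L=109):
    o=monitor.get_obs();R=Ro.from_euler("xyz",o["tcp_rot"]).as_matrix();g=o["tool_pos"]-off*R[:,0]
    c,v=ray(*M[1:],p);w=c-g;b=w@v;D=b*b-w@w+L*L
    for s in (-1,1):
        d=w+v*(-b+s*np.sqrt(max(D,0)));print("L sol",np.round(d,1),"tilt",round(np.degrees(np.arccos(d[2]/np.linalg.norm(d))),1),"D",round(D))
E
python3 - <<'E'
from h import *
W=cap("wrist");S=cap("side")
for L in (105,109,112):
  print(L);tilt2(W,(258,45),L=L);tilt2(S,(343/4+130-.4,254/4+90-.4),L=L)
E
```

```text
105
L sol [81.6  3.  66. ] tilt 51.0 D 2849
L sol [ 97.3  -0.4 -39.5] tilt 112.1 D 2849
L sol [ 70.5 -14.9  76.4] tilt 43.3 D 1278
L sol [91.  39.4 34.6] tilt 70.7 D 1278
109
L sol [80.5  3.3 73.4] tilt 47.6 D 3705
L sol [ 98.4  -0.7 -46.9] tilt 115.5 D 3705
L sol [ 67.5 -22.9  82.5] tilt 40.8 D 2134
L sol [94.  47.3 28.5] tilt 74.8 D 2134
112
L sol [79.7  3.4 78.6] tilt 45.4 D 4368
L sol [ 99.2  -0.9 -52.1] tilt 117.7 D 4368
L sol [ 65.6 -27.9  86.4] tilt 39.5 D 2797
L sol [95.9 52.4 24.6] tilt 77.3 D 2797
```

Call:
send_rows([
  [[0.003,0,0,0,0.01],[0,0,0,0,0.01]],
])

```text
time: 25.53
tool_pos: [459.6, 197.3, 21.8]
tcp_rot: [-0.139, 1.541, -1.711]
contact_force: [-2.0, 0.8, 1.4]
grip_width: 19.6
```

Run:
```python
from h import *
st();W=cap("wrist","w28")
```

```text
25.53 [459.6 197.3  21.8] [-0.139  1.541 -1.711] F [-2.   0.8  1.4] w 19.6 q [ 0.27  0.57  1.82 -0.04  0.77  1.87]
[[-0.004  1.    -0.002]
 [-0.03  -0.002 -1.   ]
 [-1.    -0.004  0.03 ]]
```

View pics/w28.png

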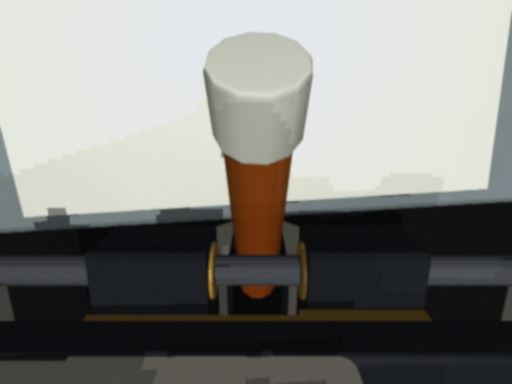

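Run:
```python
from h import *
W=cap("wrist")
for L in (107,109): tilt2(W,(258,63),L=L)
```

```text
L sol [76.9  3.3 74.3] tilt 46.0 D 4382
L sol [ 90.3  -1.  -57.3] tilt 122.4 D 4382
L sol [76.6  3.4 77.5] tilt 44.7 D 4814
L sol [ 90.7  -1.1 -60.5] tilt 123.7 D 4814
```

Call:
send_rows([
  [[-0.01,-0.006,0,0,0.01],[-0.015,-0.004,0,0,0.01],[-0.02,0,0,0,0.01],[-0.02,0,0,0,0.01],[-0.02,0,0,0,0.01],[0,0,0,0,0.01]],
])

```text
time: 26.13
tool_pos: [445.8, 199.6, 109.2]
tcp_rot: [-0.33, 1.537, -1.903]
contact_force: [2.0, 0.3, 0.9]
grip_width: 18.9
```

Run:
```python
from h import *
st();W=cap("wrist","w29");S=cap("side");zoom(S[0],130,80,330,230,4,"s29");T=cap("top");zoom(T[0],140,120,290,270,4,"t29")
```

```text
26.13 [445.8 199.6 109.2] [-0.33   1.537 -1.903] F [2.  0.3 0.9] w 18.9 q [ 0.28  0.42  1.77 -0.03  0.97  1.87]
[[-0.011  1.    -0.001]
 [-0.032 -0.002 -0.999]
 [-0.999 -0.011  0.032]]
```

View pics/s29.png

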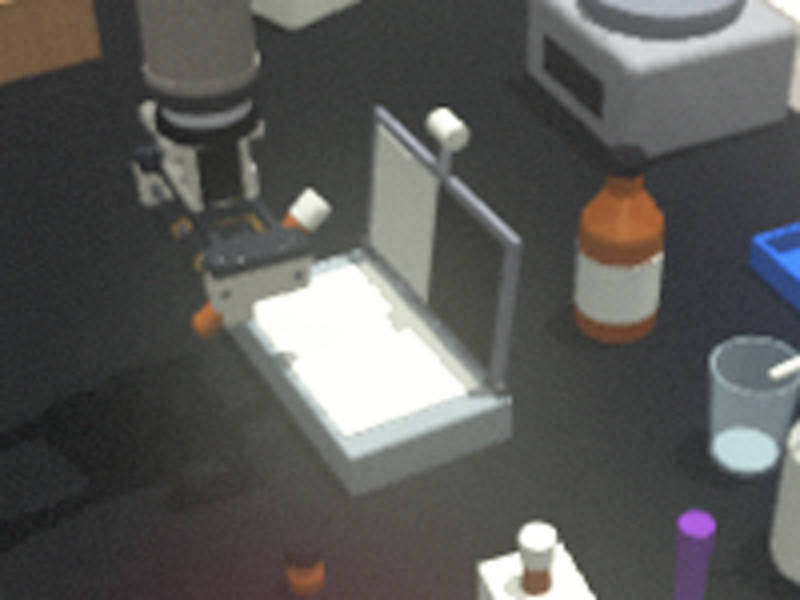

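View pics/w29.png

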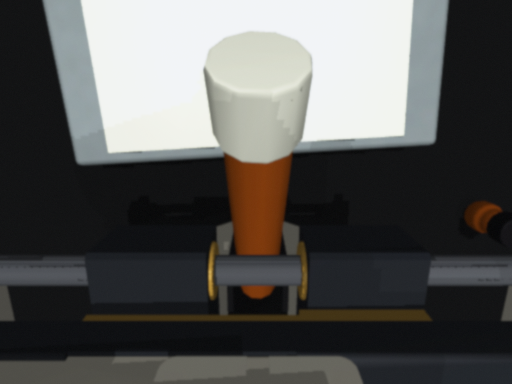

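View pics/t29.png

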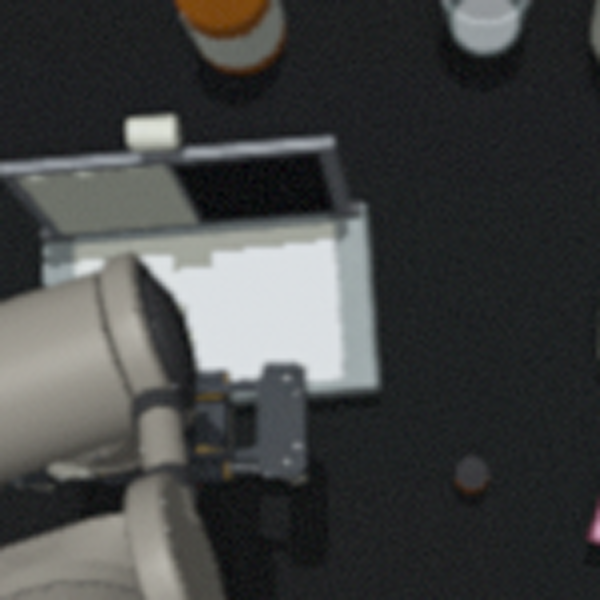

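The tube is held in free air at about 45°: in the side crop its foot is at (205,325) and its cap end at (318,203). I'll measure by intersecting those rays with the tube's vertical plane.

Run:
```python
from h import *
S=cap("side");W=cap("wrist");tilt2(W,(258,63))
pts=[]
for p in ((203,328),(319,202)):
    c,v=ray(*S[1:],np.array(p)/4+[130,80]-.4); y=199; pts.append(c+v*(y-c[1])/v[1])
d=pts[1]-pts[0];print(np.round(pts,1),np.linalg.norm(d),"tilt",np.degrees(np.arctan2(d[0],d[2])))
# panel angle: knob and panel top corners
T=cap("top")
k=tri([ray(*S[1:],np.array((447,130))/4+[130,80]-.4),ray(*T[1:],np.array((153,132))/4+[140,120]-.4)]);print("knob",k,"angle",np.degrees(np.arctan2(k[2]-49,616.5-k[0])))
to([505,201,150])
```

```text
L sol [77.7  3.8 76.3] tilt 45.5 D 4806
L sol [ 89.9  -1.3 -61.7] tilt 124.5 D 4806
[[419.6 199.  104.4]
 [522.2 199.  189.2]] 133.0614739809843 tilt 50.39692479351901
knob [636.17352762 206.39565833 218.40740654] angle 96.62416927142571
shift mm tool [-46.7  60.7  -0.9]
```

Tilt reads about 45.5° from the wrist view and 47.8° from the side view's cap point. The panel is near 97 to 100°. Now I'll carry the tube over the base.

Call:
send_rows([
  [[-0.008,0.004,0,0,0.01],[-0.006,0.01,0,0,0.01],[0,0.012,0,0,0.01],[0,0.012,0,0,0.01],[0,0.012,0,0,0.01],[0,0.008,0,0,0.01],[0,0.004,0,0,0.01],[0,0,0,0,0.01],[0,0,0,0,0.01]],
])

```text
time: 27.18
tool_pos: [507.4, 198.1, 115.0]
tcp_rot: [-0.663, 1.524, -2.235]
contact_force: [0.7, 0.4, -1.1]
grip_width: 19.3
```

Run:
```python
from h import *
st();W=cap("wrist","w30");S=cap("side");zoom(S[0],130,80,330,230,4,"s30");zoom(S[0],0,0,512,384,1.5,"s30f")
```

```text
27.18 [507.4 198.1 115. ] [-0.663  1.524 -2.235] F [ 0.7  0.4 -1.1] w 19.3 q [ 0.25  0.51  1.59 -0.03  1.08  1.84]
[[-0.029  1.    -0.001]
 [-0.037 -0.002 -0.999]
 [-0.999 -0.029  0.037]]
```

View pics/s30.png

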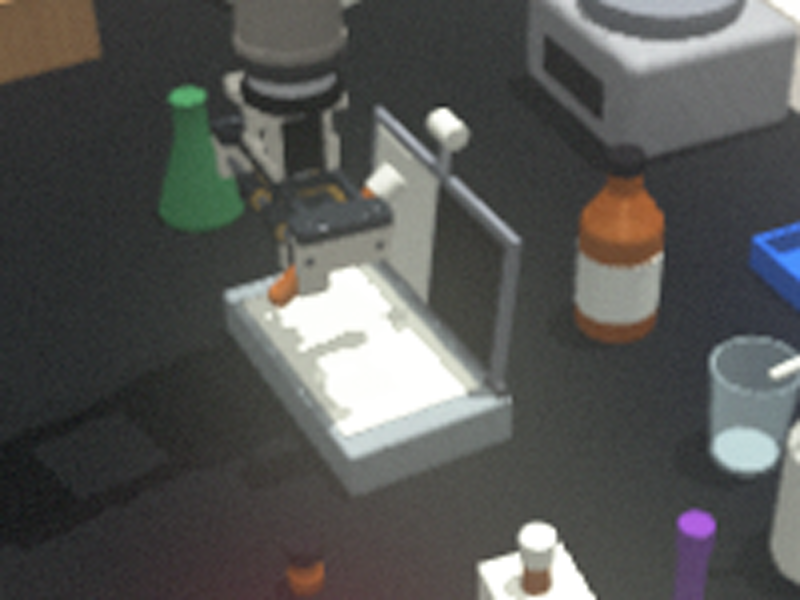

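View pics/w30.png

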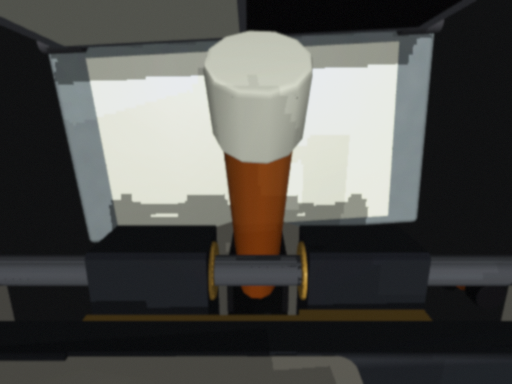

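View pics/s30f.png

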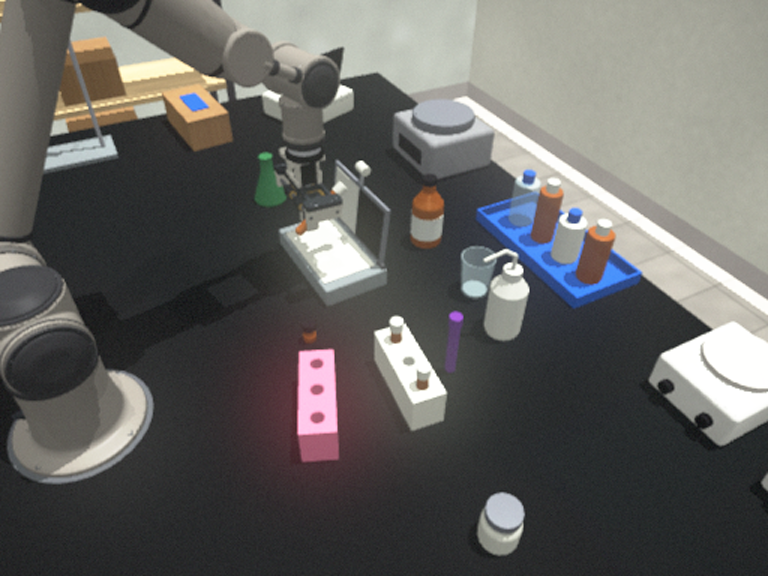

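Call:
send_rows([
  [[0,0,0,0,0.01],[0,0,0,0,0.01],[0,0,0,0,0.01],[0,0,0,0,0.01]],
])

```text
time: 27.62
tool_pos: [505.6, 198.3, 115.4]
tcp_rot: [-0.674, 1.523, -2.245]
contact_force: [-0.3, 0.1, -0.6]
grip_width: 19.1
```

Run:
```python
from h import *
st();print(np.round(monitor.get_obs()["dq"],4))
W=cap("wrist","w31");tilt2(W,(258,63))
```

```text
27.62 [505.6 198.3 115.4] [-0.674  1.523 -2.245] F [-0.3  0.1 -0.6] w 19.1 q [ 0.25  0.51  1.59 -0.03  1.08  1.84]
[[-0.03   1.    -0.   ]
 [-0.037 -0.001 -0.999]
 [-0.999 -0.03   0.037]]
[ 0.0018 -0.0058  0.0046 -0.0001  0.0011  0.0004]
L sol [78.5  4.  75.5] tilt 46.2 D 4812
L sol [ 89.1  -1.5 -62.7] tilt 125.1 D 4812
```

Tilt is about 46°, contact force is near zero, the arm is still and the grip is steady at 19 mm. I'm handing in.

```bash
python3 -c "
from plant import close_job
print(close_job())"
```

```text
the job is handed in; nothing more can be done
None
```

The job is handed in at about 28 s of the 58 s allowed, with the panel standing and the tall tube held still at about 46° over the viewer's base. The tube did slip out of the grip once on the way.

- **Panel:** I raised it by its knob. It read 100° from the gripper pose just before I let go. A later two-view picture fix gave about 97°, so it stands a little past upright.
- **Tube drawn out:** I lifted the tall tube, from the middle hole, straight up by its cap, after earlier grips that overlapped the cap edge or left too little room under the gripper.
- **Slip:** The arm moves cannot tilt the tool, so I tried to turn the tube in the grip against the base's front edge. It slipped out and came to rest balanced across that edge. I picked it up again by the glass, about 30 mm from the foot, and tilted it cap-up against the same edge.
- **Last checks:**
  - **Tilt:** The final wrist picture gave about 46° from vertical. Before the last move, side-view estimates ranged from 48° to 50°, and that view is the less reliable one.
  - **Hold:** The force on the tool was about zero, the grip was steady at about 19 mm, and the arm was still.
  - **Position:** The tube is raised over the base and clear of the panel in the pictures.
  - **Other items:** Both short tubes and all other items visible in the last side view looked undisturbed.

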